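Sort stripped hardware and screw cartons on the refinishing bench

ROBOT

A 7-joint arm with a two-finger parallel gripper is mounted at the origin on the work surface. World frame = base frame: x ahead of the robot, y to its left, z up, the work surface at z = 0. Lengths are in mm, angles in degrees, forces in N, time in s.
With the tool pointing down it reaches from about 425 to 875 mm from the base axis. Payload 8.4 kg.
Tool frame: the origin (TCP) lies midway between the tips of the shut fingers; the grasp point (between the pads) lies 19 mm behind it (manip.grip_depth is the distance from the TCP to the grasp point, in mm); x points along the fingers, y is the direction in which the jaws open and shut, and the axes are right-handed (so a half turn about x gives the same grasp; the last joint's range is limited). The gripper opens to 85 mm and grips with 20 to 120 N. Pads are 22 mm wide; open, the fingers measure 114 mm over their backs; the gripper's body (76 mm by 85 mm) begins 54 mm behind the grasp point. The pads swing forward as they close: fully open they stand 13 mm farther back than shut.
Start: joints at [62.04, 19.091, 2.286, 83.961, -0.768, 76.965, -3.352], TCP at [246.377, -601.467, 231.308] pointing down, gripper open.
Joint ranges: [-147.57, 147.57], [-21.85, 119.76], [-74.77, 79.35], [14.55, 137.4], [-85.83, 265.84], [4.83, 119.75], [-152.11, 152.11]. Speed limits (degrees/s): [127.2, 127.2, 159.86, 159.86, 180, 180, 180].

INTERFACE

Orientations are given as [roll, pitch, yaw] about the fixed x, y, z axes, in that order (R = Rz(yaw) Ry(pitch) Rx(roll)).
In Python, from plant import manip gives the robot as it stands.
- The arm moves only by the tool arm_command, never from a script. Its arguments are lists of equal length, an entry for each row: "gripper": the finger opening in m, from 0 to 0.0854; "xyz": the shift along the tool's x, y, z in m, a list of three; "turn": the turn, a rotation vector about the tool's x, y, z in rad, a list of three. In form: {"gripper": [gripper, ...], "xyz": [[tx, ty, tz], ...], "turn": [[wx, wy, wz], ...]}. A call has 1 to 8 rows; each row shifts and turns the commanded pose from where the row before left it, along the tool's axes as they then stand; what a row does not reach is not made up. A row lasts 1/12 s, in which the tool goes at most 41.7 mm and 7.16 degrees, less where a joint would pass 70% of its speed; a pose out of reach is approached as far as the arm can. A call is refused whole if a number of a shift passes 0.0417 or a number of a turn 0.125, either way. A call with a gripper value outside its range is refused whole. The fingers move at their own pace and stop on an object; the grip force is fixed at half the most. Time passes only in rows, so rows that do not move let the fingers close. It gives the time, the measured TCP pose, the force and the opening at its end, in the units of the state.
- manip.get_obs(): the state, without advancing time (a new reading comes with each control period).
- manip.capture(name): name is "side" or "top"; returns a dict with "pixels" (420x560x3 uint8, red, green, blue), "K" (3x3 intrinsics, pixels), "pose" (4x4, takes a point from camera to world coordinates). Camera axes: x right, y up, looking along -z (the intrinsics and any distortion apply to the point x, -y, -z); pixel columns grow to the right and rows downward; lengths in mm; the calibration is good to about 2 mm. A picture is of the moment at which its call begins. There is no depth.
- manip.finish_job(): hands the job in, once; it reports no verdict.
The state is a dict: "time": time; "joints": joint angles; "joint_velocities": joint speeds; "joint_efforts": joint torques, N m; "ee_pos": TCP position; "eef_rot": TCP orientation; "contact_force": force on the tool from outside, world axes, zero at the start; "torque": the same for the moment, N m; "grip_width": opening from 0.0 (shut) to 1.0 (fully open).
Only numpy, scipy, OpenCV 4.12 (cv2) and the standard library are available. Lean on these libraries where they do the work, as an engineer would, in place of code of your own. Each camera call takes 0.05 s, during which the arm holds its last target. There are 200 camera calls.

TASK

Put away the four loose things lying about on the bench: the brass bow pull goes into the grey tray that already holds a bow pull, the brass knob into the grey tray that already holds a knob, and the two cardboard cartons of screws go into the small wooden drawer. Pack the cartons tight, standing flat as they are now: push the large one right home into the drawer's back right corner (seen from the robot) with its long side along the drawer's right side, and push the small one square up against the back wall and against the large one's left side. Do not knock over the glass jar standing among them, leave the pull and the knob that are already in the trays in there, and let go of everything.

Things in the scene. Friction and masses are not known exactly. Their poses are not given: they have to be found in the camera images.
- large_carton: Loose. Larger plain cardboard carton of screws, a closed box 84 (its x) x 52 (its y) x 48 mm high, about 0.2 to 0.45 kg, paper tape along the top. Origin at the centre of its underside, z up.
- small_carton: Loose. Smaller plain cardboard carton of screws, a closed box 54 (its x) x 46 (its y) x 36 mm high, about 0.12 to 0.26 kg, paper tape along the top. Origin at the centre of its underside, z up.
- pull: Loose on the bench. Brass bow pull standing on its two feet like a little bridge: 83 mm long along its x, feet 19 mm in diameter at x = +-32 mm, round bar 10 mm thick, level over the middle 44 mm with its centre line 26 mm above the underside. Origin midway between the feet at their underside. 60 g.
- knob: Loose on the bench. Round brass drawer knob standing on its 26 mm base: 30 mm high, mushroom head 32 mm in diameter, widest at 22 mm above the underside. Origin at the centre of the base's underside, z up its axis. 60 g.
- drawer: Fixed. Small open wooden drawer, off its chest, on the bench. Origin at bench height under the centre of its inside; x points from its front (62 mm high, 18 thick, towards the robot) to its back, y to its left. Inner faces at x = +-105, y = +-92 mm, so the back right corner is x +105, y -92; inner floor 6 mm up; side and back walls 10 mm thick, tops 56 mm up.
- pull_tray: Fixed. Grey steel tray that already holds a bow pull, else the same as the other tray: 130 (its x) x 110 (its y) mm, rim 35 mm high, walls and floor 4 mm thick. Origin under its centre at bench height. The pull already in it stands in its -y half (about y = -30 mm), lengthwise along x; the +y half is free.
- knob_tray: Fixed. Grey steel tray that already holds a knob, else the same as the other tray: 130 (its x) x 110 (its y) mm, rim 35 mm high, walls and floor 4 mm thick. Origin under its centre at bench height. The knob already in it stands in its -y half (about y = -30 mm); the +y half is free.
- tray_pull: The bow pull already standing in the pull tray; same shape and origin as the loose pull. Not fastened. It stays in its tray.
- tray_knob: The knob already standing in the knob tray; same shape and origin as the loose knob. Not fastened. It stays in its tray.
- jar: Loose bystander. Closed glass jar of screws with a metal lid, 50 mm in diameter, 62 mm high, standing among the loose things. Origin at the centre of its underside, z up. Must not be knocked over.
Not all that is in view belongs to the job. What is shaped like the small_carton but turquoise is not meant.

How it is judged (in metres and radians):
At the end, for the whole second after the job is handed in: Large carton in the drawer, within 8 mm of back and right walls, small one within 8 mm of the back wall, centres under 62 mm apart, both flat, square within 0.15 rad; pull (within 50 mm of centre) and knob (65 mm) on the floors of their trays, their fellows still there; all let go, at rest (x of large_carton in the frame of drawer between 0.055 and 0.08 m and y of large_carton in the frame of drawer between -0.087 and -0.058 m and z of each of large_carton, small_carton in the frame of drawer below 0.012 m and angle between the x axis of large_carton and the x axis of drawer, either way round below 0.15 rad and angle between each of large_carton, small_carton's own z axis and vertical below 0.1 rad and x of small_carton in the frame of drawer between 0.07 and 0.1 m and horizontal distance between small_carton and large_carton below 0.062 m and (angle between the x axis of small_carton and the x axis of drawer, either way round below 0.15 rad or angle between the x axis of small_carton and the y axis of drawer, either way round below 0.15 rad) and linear speed of each of large_carton, small_carton, pull, knob below 0.02 m/s and horizontal distance between pull and pull_tray below 0.05 m and z of pull in the frame of pull_tray below 0.022 m and horizontal distance between tray_pull and pull_tray below 0.06 m and z of tray_pull in the frame of pull_tray below 0.03 m and horizontal distance between knob and knob_tray below 0.065 m and z of knob in the frame of knob_tray below 0.025 m and horizontal distance between tray_knob and knob_tray below 0.07 m and z of tray_knob in the frame of knob_tray below 0.03 m); the robot touches nothing.
It fails at once if the glass jar is knocked over (angle between jar's own z axis and vertical above 0.4 rad).
It also fails if it takes over 125 s, if anything falls off the work surface, if the arm or the gripper's body presses on something with over 40 N, if the wrist force passes 120 N, or if a joint passes its speed limit or range.

## Working session

There is one attempt and no reset: what is moved stays moved. The work goes in short steps, Python scripts to look and compute and a tool call to move; the robot and the scene stay as the last step left them, time stands still between calls to the robot, and variables do not carry over. Pictures are saved under pics/ and viewed, about 12 in all and at most 16, crops included, and the job is handed in when it is done.

Besides the shell and the picture viewer there is one more tool, called after "Request:" as name(argument=value, ...), one argument or row to a line, values as JSON. arm_command: Moves the arm, as the interface text tells. Its arguments: {"type":"object","properties":{"gripper":{"type":"array","items":{"type":"number"}},"xyz":{"type":"array","items":{"type":"array","items":{"type":"number"}}},"turn":{"type":"array","items":{"type":"array","items":{"type":"number"}}}},"required":["gripper","xyz","turn"]}

```bash
ls; mkdir -p pics; python3 - <<'E'
from plant import manip
import cv2,json,numpy as np
o=manip.get_obs();print(o)
for n in("top","side"):
    c=manip.capture(n);cv2.imwrite(f"pics/{n}0.png",cv2.resize(c["pixels"][:,:,::-1],(800,600),interpolation=cv2.INTER_CUBIC))
    print(n,{k:(np.round(v,4).tolist() if k!="pixels" else 0) for k,v in c.items()})
E
```

```text
pics
{'time': 0.0, 'joints': array([62.03916887, 19.13074558,  2.28547813, 84.01369289, -0.7682558 ,
       76.96500843, -3.350222  ]), 'joint_velocities': array([ 0.03048211, -0.03635682,  0.06122768, -0.00758299, -0.01645426,
       -0.0302038 ,  0.04768803]), 'joint_efforts': array([ 7.31330465e-05, -6.58558202e+01,  1.36587325e+00, -4.05564523e+01,
        1.69821514e-02,  1.28121834e-02, -2.47743969e-05]), 'ee_pos': array([ 246.19230148, -601.05973666,  230.41040657]), 'eef_rot': array([-86.24946743,  89.90580521, 116.02724249]), 'contact_force': array([0.23290562, 0.27295503, 0.25935338]), 'torque': array([0.02337813, 0.02545677, 0.01737875]), 'grip_width': 1.0032300759139101}
top {'pixels': 0, 'K': [[413.1301, 0.0, 278.5752], [0.0, 413.1301, 206.6464], [0.0, 0.0, 1.0]], 'pose': [[0.0275, 0.9978, -0.0599, 454.3277], [-0.9996, 0.0268, -0.0115, -50.3412], [-0.0098, 0.0602, 0.9981, 1031.4429], [0.0, 0.0, 0.0, 1.0]]}
side {'pixels': 0, 'K': [[398.885, 0.0, 275.9526], [0.0, 398.885, 211.1704], [0.0, 0.0, 1.0]], 'pose': [[-0.9905, 0.0533, -0.1269, 398.1909], [-0.1368, -0.4823, 0.8652, 674.0392], [-0.0151, 0.8744, 0.485, 443.8168], [0.0, 0.0, 0.0, 1.0]]}
```

View pics/top0.png

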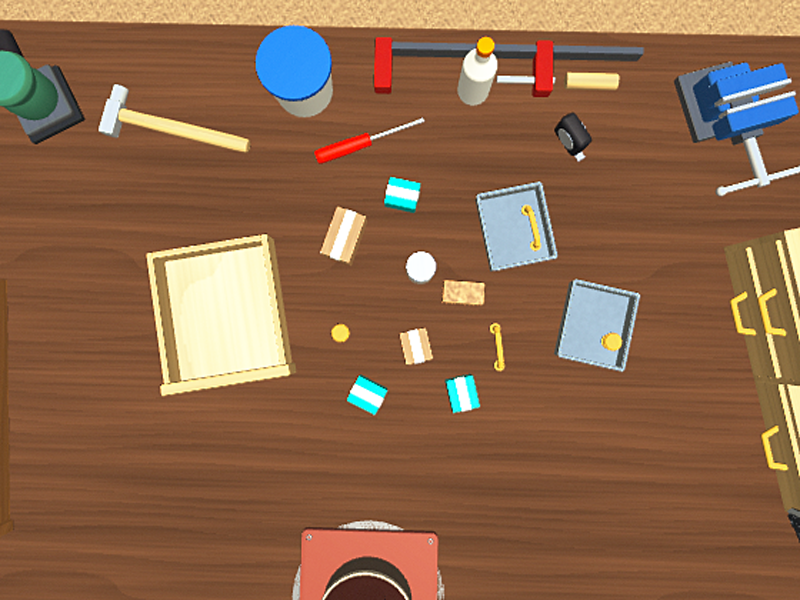

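View pics/side0.png

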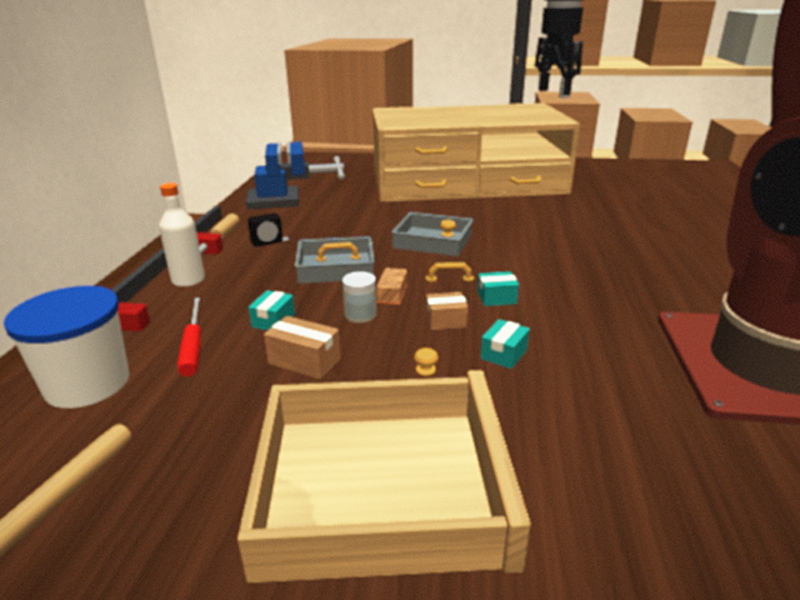

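Candidates in the top view:
- Small carton: the cardboard box with tape at (416,346). Not it: turquoise boxes at (402,193), (367,395) and (462,393), and the speckled block at (464,292).
- Large carton: (343,235).
- Pull: the loose one at (498,347). The one at (532,227) is already in its tray.
- Knob: the loose one at (340,333). The one at (613,342) is already in its tray.
- Jar: (421,266).

Next, close crops.

```bash
python3 - <<'E'
from plant import manip
import cv2
p=manip.capture("top")["pixels"][:,:,::-1]
for n,(x,y) in {"A":(95,118),"B":(255,118)}.items():
    c=cv2.resize(p[y:y+150,x:x+200],(800,600),interpolation=cv2.INTER_CUBIC)
    cv2.imwrite(f"pics/crop{n}.png",c)
E
```

```text
(no output)
```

View pics/cropA.png

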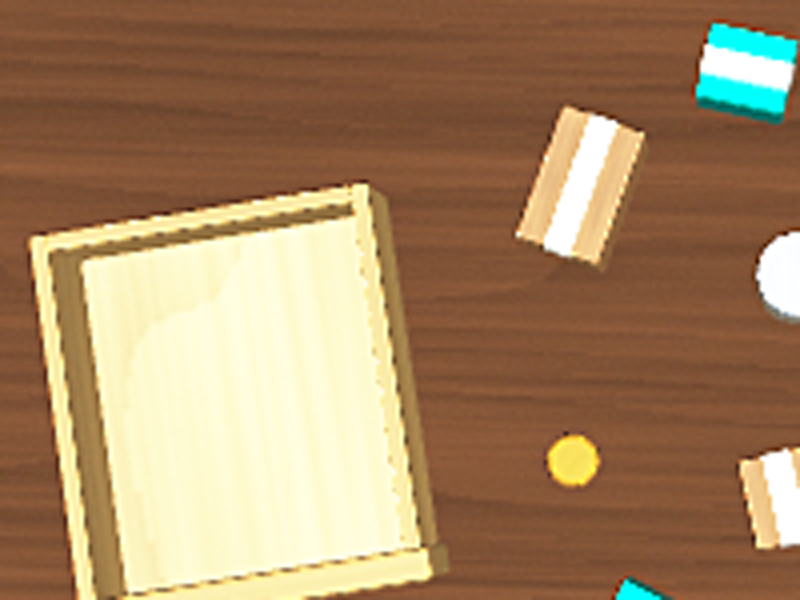

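View pics/cropB.png

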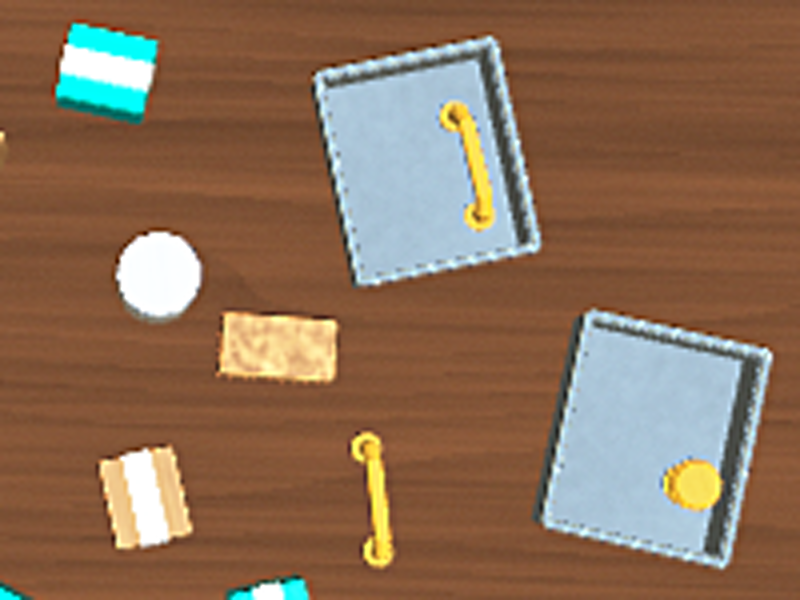

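```bash
cat > h.py <<'E'
from plant import manip
import numpy as np
from scipy.spatial.transform import Rotation as R
def back(K,P,uv,z):
    """original-pixel uv on plane z -> world xy"""
    uv=np.atleast_2d(uv); K=np.array(K);P=np.array(P)
    d=np.c_[(uv[:,0]-K[0,2])/K[0,0],-(uv[:,1]-K[1,2])/K[1,1],-np.ones(len(uv))]@P[:3,:3].T
    return (P[:3,3]+d*((z-P[2,3])/d[:,2])[:,None])[:,:2]
def proj(c,X):
    P=np.array(c["pose"]);K=c["K"]
    p=(np.atleast_2d(X)-P[:3,3])@P[:3,:3]
    return np.c_[K[0,0]*p[:,0]/-p[:,2]+K[0,2],-K[1,1]*p[:,1]/-p[:,2]+K[1,2]]
E
cat > m.py <<'E'
from h import *
K=[[413.1301,0,278.5752],[0,413.1301,206.6464],[0,0,1]]
P=manip.capture("top")["pose"]
o={"A":(95,118),"B":(255,118)}
def w(c,pts,z): return back(K,P,(np.array(pts)+.5)/4-.5+np.array(o[c]),z)
for n,c,z,pts in [("large","A",48,[(566,107),(643,132),(600,265),(516,237)]),("small","B",36,[(99,461),(172,446),(191,534),(118,549)]),
  ("ptray","B",35,[(315,72),(495,38),(540,248),(357,285)]),("ktray","B",35,[(587,310),(770,352),(725,567),(537,522)]),
  ("block","B",30,[(222,312),(337,320),(334,381),(219,375)]),
  ("turq1","A",36,[(712,24),(797,40),(783,108),(698,96)])]:
    q=w(c,pts,z);m=q.mean(0)
    ux=(q[0]+q[1]-q[2]-q[3])/2;uy=(q[0]+q[3]-q[1]-q[2])/2
    print(n,m.round(1),"len",np.linalg.norm(ux).round(1),np.linalg.norm(uy).round(1),"ang",np.degrees([np.arctan2(ux[1],ux[0]),np.arctan2(-uy[0],uy[1])]).round(1))
print("drawer back outer",w("A",[(31,238),(367,184)],56).round(1),"front top right outer",w("A",[(432,545),(434,575)],62).round(1))
print("floor back left",w("A",[(82,262)],6).round(1),"floor front left", w("A",[(125,592)],6).round(1))
f=w("B",[(367,447),(378,552)],20);print("pull",f.mean(0).round(1),np.degrees(np.arctan2(*(f[0]-f[1])[::-1])).round(1),np.linalg.norm(f[0]-f[1]), w("B",[(372,499)],30))
print("knob",w("A",[(573,460)],24),"jar",w("B",[(159,275)],62),"tknob",w("B",[(693,485)],28))
f=w("B",[(455,115),(480,216)],24);print("tpull",f)
E
python3 m.py
```

```text
large [613.6  56.5] len 84.2 51.1 ang [-17.5 -16.8]
small [429.9 -70.8] len 53.8 44.7 ang [13.7 13.2]
ptray [ 638.5 -236.5] len 132.0 112.3 ang [12.4 12.6]
ktray [ 474.3 -375.7] len 131.7 113.5 ang [-12.  -11.7]
block [ 522.9 -149.2] len 37.8 69.8 ang [-1.6 -2. ]
turq1 [690.8 -41.2] len 44.0 52.6 ang [-9.6 -8. ]
drawer back outer [[572.1 383. ]
 [609.7 183.6]] front top right outer [[397.1 135.3]
 [379.7 133.5]]
floor back left [[563.8 372.4]] floor front left [[359.5 335.2]]
pull [ 432.1 -209.6] 7.0 64.01388841222294 [[ 432.56195404 -207.7101083 ]]
knob [[448.70053308  58.60970819]] jar [[561.31763302 -75.1232083 ]] tknob [[ 446.29781174 -401.17663858]]
tpull [[ 669.13115996 -255.48330518]
 [ 606.99789219 -271.66071739]]
```

```bash
cat > plan.py <<'E'
from h import *
def plan(wps, start=None, step=30, rstep=0.07):
    """wps: (x,y,z mm, jaw angle deg, gripper m, hold rows). prints arm_command calls of <=8 rows"""
    o=manip.get_obs(); Rm=R.from_euler("xyz",o["eef_rot"],degrees=True).as_matrix()
    p=o["ee_pos"].copy(); rows=[]
    if start is not None: p=np.array(start[:3],float); Rm=down(start[3])
    for x,y,z,a,g,h in wps:
        T=np.array([x,y,z],float)
        cur=np.degrees(np.arctan2(Rm[1,1],Rm[0,1])); a=cur+(a-cur+90)%180-90   # nearest half turn
        rv=R.from_matrix(Rm.T@down(a)).as_rotvec()
        n=max(1,int(np.ceil(max(np.linalg.norm(T-p)/step,np.linalg.norm(rv)/rstep))))
        p0=p.copy()
        for i in range(1,n+1):
            s=np.round(Rm.T@(p0+(T-p0)*i/n-p)/1000,3)
            t=np.round(R.from_matrix(Rm.T@down(a)).as_rotvec()/(n-i+1),3)
            rows.append((g,s,t)); p=p+Rm@(s*1000); Rm=Rm@R.from_rotvec(t).as_matrix()
        rows+=[(g,np.zeros(3),np.zeros(3))]*h
    print("jaw",round(np.degrees(np.arctan2(Rm[1,1],Rm[0,1])),1),"end",p.round(1),"rows",len(rows))
    f=lambda v:"["+",".join(f"{x:g}" for x in v+0.0)+"]"
    for i in range(0,len(rows),8):
        b=rows[i:i+8]
        print("G ["+",".join(f"{r[0]:g}" for r in b)+"] X ["+",".join(f(r[1]) for r in b)+"] T ["+",".join(f(r[2]) for r in b)+"]")
def down(a):
    c,s=np.cos(np.radians(a)),np.sin(np.radians(a))
    return np.array([[0,c,s],[0,s,-c],[-1,0,0.]])
E
python3 - <<'E'
from plan import *
plan([(432.5,-209,150,97,.0854,0),(432.5,-209,40,97,.04,3)])
E
```

```text
jaw -83.0 end [ 432.4 -209.2   40. ] rows 22
G [0.0854,0.0854,0.0854,0.0854,0.0854,0.0854,0.0854,0.0854] X [[0.005,-0.019,-0.021],[0.006,-0.02,-0.021],[0.005,-0.021,-0.021],[0.006,-0.02,-0.02],[0.005,-0.021,-0.02],[0.005,-0.022,-0.02],[0.006,-0.021,-0.019],[0.005,-0.022,-0.019]] T [[0.018,0,0],[0.018,0,0],[0.018,0,0],[0.018,0,0],[0.018,0,0],[0.018,0,0],[0.018,0,0],[0.018,0,0]]
G [0.0854,0.0854,0.0854,0.0854,0.0854,0.0854,0.0854,0.04] X [[0.006,-0.023,-0.018],[0.005,-0.022,-0.018],[0.005,-0.023,-0.018],[0.006,-0.024,-0.017],[0.005,-0.023,-0.017],[0.006,-0.024,-0.016],[0.005,-0.024,-0.016],[0.028,0,0]] T [[0.018,0,0],[0.017,0,0],[0.018,0,0],[0.017,0,0],[0.018,0,0],[0.017,0,0],[0.018,0,0.001],[0,0,0]]
G [0.04,0.04,0.04,0.04,0.04,0.04] X [[0.027,0,0],[0.028,0,0],[0.027,0,0],[0,0,0],[0,0,0],[0,0,0]] T [[0,0,0],[0,0,0],[0,0,0],[0,0,0],[0,0,0],[0,0,0]]
```

Request:
arm_command(
  gripper=[0.0854,0.0854,0.0854,0.0854,0.0854,0.0854,0.0854,0.0854],
  xyz=[
    [0.005,-0.019,-0.021],
    [0.006,-0.02,-0.021],
    [0.005,-0.021,-0.021],
    [0.006,-0.02,-0.02],
    [0.005,-0.021,-0.02],
    [0.005,-0.022,-0.02],
    [0.006,-0.021,-0.019],
    [0.005,-0.022,-0.019],
  ],
  turn=[
    [0.018,0,0],
    [0.018,0,0],
    [0.018,0,0],
    [0.018,0,0],
    [0.018,0,0],
    [0.018,0,0],
    [0.018,0,0],
    [0.018,0,0],
  ],
)

```text
time: 0.87
ee_pos: [346.1, -391.1, 187.9]
eef_rot: [-30.6, 90.0, 163.3]
contact_force: [0.7, 0.4, -0.7]
grip_width: 1.0
```

Request:
arm_command(
  gripper=[0.0854,0.0854,0.0854,0.0854,0.0854,0.0854,0.0854,0.04],
  xyz=[
    [0.006,-0.023,-0.018],
    [0.005,-0.022,-0.018],
    [0.005,-0.023,-0.018],
    [0.006,-0.024,-0.017],
    [0.005,-0.023,-0.017],
    [0.006,-0.024,-0.016],
    [0.005,-0.024,-0.016],
    [0.028,0,0],
  ],
  turn=[
    [0.018,0,0],
    [0.017,0,0],
    [0.018,0,0],
    [0.017,0,0],
    [0.018,0,0],
    [0.017,0,0],
    [0.018,0,0.001],
    [0,0,0],
  ],
)

```text
time: 1.53
ee_pos: [437.7, -204.9, 125.6]
eef_rot: [156.1, 89.6, -16.6]
contact_force: [0.9, -0.2, 0.4]
grip_width: 0.884
```

Request:
arm_command(
  gripper=[0.04,0.04,0.04,0.04,0.04,0.04],
  xyz=[
    [0.027,0,0],
    [0.028,0,0],
    [0.027,0,0],
    [0,0,0],
    [0,0,0],
    [0,0,0],
  ],
  turn=[
    [0,0,0],
    [0,0,0],
    [0,0,0],
    [0,0,0],
    [0,0,0],
    [0,0,0],
  ],
)

```text
time: 2.03
ee_pos: [433.3, -209.9, 41.6]
eef_rot: [125.0, 89.9, -48.0]
contact_force: [0.6, 0.2, 0.1]
grip_width: 0.468
```

```bash
python3 - <<'E'
from plan import *
plan([(432.5,-208.5,9,97,.04,2),(432.5,-208.5,9,97,.0,5),(432.5,-208.5,90,97,0,2)])
plan([(635.5,-222.8,90,102.5,0,3),(635.5,-222.8,15,102.5,0,3)],start=(432.5,-208.5,90,-83))
E
```

```text
jaw -83.0 end [ 432.1 -208.1   89.6] rows 15
G [0.04,0.04,0.04,0.04,0,0,0,0] X [[0.016,-0.001,0],[0.017,-0.001,0.001],[0,0,0],[0,0,0],[0,0,0],[0,0,0],[0,0,0],[0,0,0]] T [[0,-0.001,-0.001],[-0.001,0,0],[0,0,0],[0,0,0],[0,0,0],[0,0,0],[0,0,0],[0,0,0]]
G [0,0,0,0,0,0,0] X [[0,0,0],[0,0,0],[-0.027,0,0],[-0.027,0,0],[-0.027,0,0],[0,0,0],[0,0,0]] T [[0,0,0],[0,0,0],[0,0,0],[0,0,0],[0,0,0],[0,0,0],[0,0,0]]
jaw -77.5 end [ 635.6 -222.6   15. ] rows 16
G [0,0,0,0,0,0,0,0] X [[0,0.006,-0.029],[0,0.006,-0.028],[0,0.006,-0.028],[0,0.007,-0.029],[0,0.007,-0.028],[0,0.007,-0.028],[0,0.008,-0.028],[0,0,0]] T [[-0.014,0,0],[-0.014,0,0],[-0.014,0,0],[-0.013,0,0],[-0.014,0,0],[-0.013,0,0],[-0.014,0,0],[0,0,0]]
G [0,0,0,0,0,0,0,0] X [[0,0,0],[0,0,0],[0.025,0,0],[0.025,0,0],[0.025,0,0],[0,0,0],[0,0,0],[0,0,0]] T [[0,0,0],[0,0,0],[0,0,0],[0,0,0],[0,0,0],[0,0,0],[0,0,0],[0,0,0]]
```

Request:
arm_command(
  gripper=[0.04,0.04,0.04,0.04,0,0,0,0],
  xyz=[
    [0.016,-0.001,0],
    [0.017,-0.001,0.001],
    [0,0,0],
    [0,0,0],
    [0,0,0],
    [0,0,0],
    [0,0,0],
    [0,0,0],
  ],
  turn=[
    [0,0,0],
    [0,0,0],
    [0,0,0],
    [0,0,0],
    [0,0,0],
    [0,0,0],
    [0,0,0],
    [0,0,0],
  ],
)

```text
time: 2.7
ee_pos: [432.4, -208.4, 8.6]
eef_rot: [128.1, 89.8, -45.0]
contact_force: [-1.2, -0.6, 7.1]
grip_width: 0.094
```

Request:
arm_command(
  gripper=[0,0,0,0,0,0,0],
  xyz=[
    [0,0,0],
    [0,0,0],
    [-0.027,0,0],
    [-0.027,0,0],
    [-0.027,0,0],
    [0,0,0],
    [0,0,0],
  ],
  turn=[
    [0,0,0],
    [0,0,0],
    [0,0,0],
    [0,0,0],
    [0,0,0],
    [0,0,0],
    [0,0,0],
  ],
)

```text
time: 3.28
ee_pos: [432.5, -208.3, 90.1]
eef_rot: [134.3, 89.7, -38.7]
contact_force: [0.1, -0.5, -1.2]
grip_width: 0.094
```

Request:
arm_command(
  gripper=[0,0,0,0,0,0,0,0],
  xyz=[
    [0,0.006,-0.029],
    [0,0.006,-0.028],
    [0,0.006,-0.028],
    [0,0.007,-0.029],
    [0,0.007,-0.028],
    [0,0.007,-0.028],
    [0,0.008,-0.028],
    [0,0,0],
  ],
  turn=[
    [-0.014,0,0],
    [-0.014,0,0],
    [-0.014,0,0],
    [-0.013,0,0],
    [-0.014,0,0],
    [-0.013,0,0],
    [-0.014,0,0],
    [0,0,0],
  ],
)

```text
time: 3.95
ee_pos: [638.0, -220.6, 86.1]
eef_rot: [-128.5, 89.9, 64.2]
contact_force: [-1.1, 0.5, -0.8]
grip_width: 0.097
```

Request:
arm_command(
  gripper=[0,0,0,0,0,0,0,0],
  xyz=[
    [0,0,0],
    [0,0,0],
    [0.025,0,0],
    [0.025,0,0],
    [0.025,0,0],
    [0,0,0],
    [0,0,0],
    [0,0,0],
  ],
  turn=[
    [0,0,0],
    [0,0,0],
    [0,0,0],
    [0,0,0],
    [0,0,0],
    [0,0,0],
    [0,0,0],
    [0,0,0],
  ],
)

```text
time: 4.62
ee_pos: [633.7, -222.0, 13.7]
eef_rot: [55.7, 89.9, -111.9]
contact_force: [0.4, 0.3, -0.7]
grip_width: 0.092
```

```bash
python3 - <<'E'
from plant import manip
import cv2
for n,(x,y) in {"side":(190,120),"top":(320,100)}.items():
    p=manip.capture(n)["pixels"][:,:,::-1]
    cv2.imwrite(f"pics/p_{n}.png",cv2.resize(p[y:y+100,x:x+130],(400,308),interpolation=cv2.INTER_CUBIC))
a=cv2.hconcat([cv2.imread("pics/p_side.png"),cv2.imread("pics/p_top.png")]);cv2.imwrite("pics/p1.png",a)
E
```

```text
(no output)
```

View pics/p1.png

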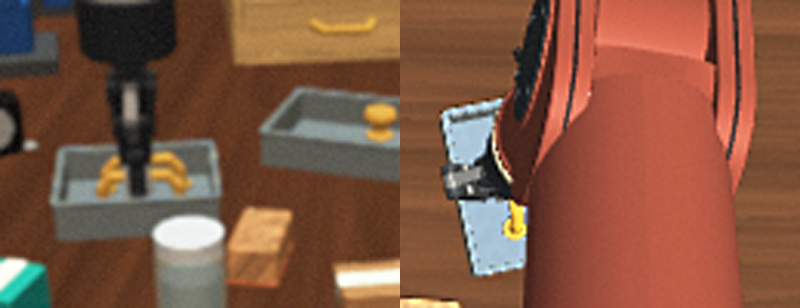

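Request:
arm_command(
  gripper=[0.022,0.022,0.022,0.022,0.022,0.022,0.022,0.022],
  xyz=[
    [0.001,0,0],
    [0,0,0],
    [0,0,0],
    [-0.025,0,0],
    [-0.035,0,0],
    [-0.035,0,0],
    [-0.015,0,0],
    [0,0,0],
  ],
  turn=[
    [0,0,0],
    [0,0,0],
    [0,0,0],
    [0,0,0],
    [0,0,0],
    [0,0,0],
    [0,0,0],
    [0,0,0],
  ],
)

```text
time: 5.38
ee_pos: [637.0, -222.5, 127.9]
eef_rot: [143.8, 89.5, -23.7]
contact_force: [0.7, 0.5, -1.0]
grip_width: 0.26
```

```bash
python3 - <<'E'
from plan import *
plan([(448.7,58.6,120,-12,.06,1),(448.7,58.6,50,-12,.06,3)])
E
```

```text
jaw -12.0 end [448.6  58.3  49.8] rows 24
G [0.06,0.06,0.06,0.06,0.06,0.06,0.06,0.06] X [[0,-0.019,0.007],[0.001,-0.019,0.006],[0,-0.019,0.005],[0,-0.02,0.003],[0.001,-0.019,0.003],[0,-0.02,0],[0,-0.02,0],[0.001,-0.02,-0.002]] T [[-0.067,0,0],[-0.067,0,-0.001],[-0.067,0,0],[-0.067,0,-0.001],[-0.067,0,-0.001],[-0.067,0,0],[-0.067,0,-0.001],[-0.067,0,0]]
G [0.06,0.06,0.06,0.06,0.06,0.06,0.06,0.06] X [[0,-0.02,-0.003],[0.001,-0.019,-0.005],[0,-0.019,-0.006],[0.001,-0.018,-0.007],[0,-0.019,-0.008],[0,-0.017,-0.01],[0.001,-0.017,-0.011],[0,-0.016,-0.011]] T [[-0.068,0,-0.001],[-0.067,0,-0.001],[-0.068,0,0],[-0.067,-0.001,-0.001],[-0.068,0,0],[-0.067,-0.001,-0.001],[-0.068,0,0],[-0.067,-0.001,-0.001]]
G [0.06,0.06,0.06,0.06,0.06,0.06,0.06,0.06] X [[0.001,-0.015,-0.013],[0,0,0],[0.023,0,0],[0.024,0,0],[0.023,0,0],[0,0,0],[0,0,0],[0,0,0]] T [[-0.068,0,0],[0,0,0],[0,0,0],[0,0,0],[0,0,0],[0,0,0],[0,0,0],[0,0,0]]
```

Request:
arm_command(
  gripper=[0.06,0.06,0.06,0.06,0.06,0.06,0.06,0.06],
  xyz=[
    [0,-0.019,0.007],
    [0.001,-0.019,0.006],
    [0,-0.019,0.005],
    [0,-0.02,0.003],
    [0.001,-0.019,0.003],
    [0,-0.02,0],
    [0,-0.02,0],
    [0.001,-0.02,-0.002],
  ],
  turn=[
    [-0.067,0,0],
    [-0.067,0,-0.001],
    [-0.067,0,0],
    [-0.067,0,-0.001],
    [-0.067,0,-0.001],
    [-0.067,0,0],
    [-0.067,0,-0.001],
    [-0.067,0,0],
  ],
)

```text
time: 6.05
ee_pos: [544.6, -89.0, 119.0]
eef_rot: [-91.1, 89.8, 132.3]
contact_force: [0.3, -0.7, -0.5]
grip_width: 0.703
```

Request:
arm_command(
  gripper=[0.06,0.06,0.06,0.06,0.06,0.06,0.06,0.06],
  xyz=[
    [0,-0.02,-0.003],
    [0.001,-0.019,-0.005],
    [0,-0.019,-0.006],
    [0.001,-0.018,-0.007],
    [0,-0.019,-0.008],
    [0,-0.017,-0.01],
    [0.001,-0.017,-0.011],
    [0,-0.016,-0.011],
  ],
  turn=[
    [-0.068,0,-0.001],
    [-0.067,0,-0.001],
    [-0.068,0,0],
    [-0.067,-0.001,-0.001],
    [-0.068,0,0],
    [-0.067,-0.001,-0.001],
    [-0.068,0,0],
    [-0.067,-0.001,-0.001],
  ],
)

```text
time: 6.72
ee_pos: [455.7, 43.2, 116.7]
eef_rot: [-91.8, 89.5, 162.6]
contact_force: [-0.0, -1.0, 0.1]
grip_width: 0.703
```

Request:
arm_command(
  gripper=[0.06,0.06,0.06,0.06,0.06,0.06,0.06,0.06],
  xyz=[
    [0.001,-0.015,-0.013],
    [0,0,0],
    [0.023,0,0],
    [0.024,0,0],
    [0.023,0,0],
    [0,0,0],
    [0,0,0],
    [0,0,0],
  ],
  turn=[
    [-0.068,0,0],
    [0,0,0],
    [0,0,0],
    [0,0,0],
    [0,0,0],
    [0,0,0],
    [0,0,0],
    [0,0,0],
  ],
)

```text
time: 7.38
ee_pos: [445.9, 59.2, 47.3]
eef_rot: [-100.9, 89.6, 157.2]
contact_force: [0.7, -0.4, 1.0]
grip_width: 0.702
```

```bash
python3 - <<'E'
from plan import *
plan([(448.7,58.6,4,-12,.06,2),(448.7,58.6,4,-12,.0,5),(448.7,58.6,120,-12,0,2)])
E
```

```text
jaw -12.0 end [448.6  58.6 120.3] rows 16
G [0.06,0.06,0.06,0.06,0,0,0,0] X [[0.022,0.002,0],[0.021,0.001,0],[0,0,0],[0,0,0],[0,0,0],[0,0,0],[0,0,0],[0,0,0]] T [[0,-0.001,0.004],[0,0,0.003],[0,0,0],[0,0,0],[0,0,0],[0,0,0],[0,0,0],[0,0,0]]
G [0,0,0,0,0,0,0,0] X [[0,0,0],[0,0,0],[-0.029,0,0],[-0.029,0,0],[-0.029,0,0],[-0.029,0,0],[0,0,0],[0,0,0]] T [[0,0,0],[0,0,0],[0,0,0],[0,0,0],[0,0,0],[0,0,0],[0,0,0],[0,0,0]]
```

Request:
arm_command(
  gripper=[0.06,0.06,0.06,0.06,0,0,0,0],
  xyz=[
    [0.022,0.002,0],
    [0.021,0.001,0],
    [0,0,0],
    [0,0,0],
    [0,0,0],
    [0,0,0],
    [0,0,0],
    [0,0,0],
  ],
  turn=[
    [0,0,0.004],
    [0,0,0.003],
    [0,0,0],
    [0,0,0],
    [0,0,0],
    [0,0,0],
    [0,0,0],
    [0,0,0],
  ],
)

```text
time: 8.05
ee_pos: [449.2, 58.7, 5.1]
eef_rot: [120.1, 89.9, 18.2]
contact_force: [-3.0, 0.6, 12.9]
grip_width: 0.33
```

Request:
arm_command(
  gripper=[0,0,0,0,0,0,0,0],
  xyz=[
    [0,0,0],
    [0,0,0],
    [-0.029,0,0],
    [-0.029,0,0],
    [-0.029,0,0],
    [-0.029,0,0],
    [0,0,0],
    [0,0,0],
  ],
  turn=[
    [0,0,0],
    [0,0,0],
    [0,0,0],
    [0,0,0],
    [0,0,0],
    [0,0,0],
    [0,0,0],
    [0,0,0],
  ],
)

```text
time: 8.72
ee_pos: [449.5, 58.5, 121.6]
eef_rot: [106.0, 89.8, 4.0]
contact_force: [0.6, 0.7, -1.4]
grip_width: 0.328
```

```bash
python3 - <<'E'
from plan import *
plan([(488.7,-356.3,120,-12,0,3),(488.7,-356.3,11,-12,0,3)])
E
```

```text
jaw -12.0 end [ 488.2 -356.6   10.5] rows 24
G [0,0,0,0,0,0,0,0] X [[0,0.009,0.028],[0,0.009,0.029],[0,0.009,0.028],[0,0.009,0.029],[0.001,0.008,0.028],[0,0.009,0.028],[0,0.009,0.029],[0,0.009,0.028]] T [[0,0,0],[0,0,0],[0,0,0],[0,0,0],[0,0,0],[0,0,0],[0,0,-0.001],[0,0,0]]
G [0,0,0,0,0,0,0,0] X [[0,0.009,0.029],[0,0.009,0.028],[0,0.009,0.028],[0,0.009,0.029],[0,0.009,0.028],[0.001,0.008,0.029],[0,0,0],[0,0,0]] T [[0,0,-0.001],[0,0,0],[0,0,-0.001],[0,0,0],[0,-0.001,-0.001],[0,0,0],[0,0,0],[0,0,0]]
G [0,0,0,0,0,0,0,0] X [[0,0,0],[0.027,0,0],[0.027,0,0],[0.027,0,0],[0.028,0,0],[0,0,0],[0,0,0],[0,0,0]] T [[0,0,0],[0,0,0],[0,0,0],[0,0,0],[0,0,0],[0,0,0],[0,0,0],[0,0,0]]
```

Request:
arm_command(
  gripper=[0,0,0,0,0,0,0,0],
  xyz=[
    [0,0.009,0.028],
    [0,0.009,0.029],
    [0,0.009,0.028],
    [0,0.009,0.029],
    [0.001,0.008,0.028],
    [0,0.009,0.028],
    [0,0.009,0.029],
    [0,0.009,0.028],
  ],
  turn=[
    [0,0,0],
    [0,0,0],
    [0,0,0],
    [0,0,0],
    [0,0,0],
    [0,0,0],
    [0,0,0],
    [0,0,0],
  ],
)

```text
time: 9.38
ee_pos: [469.6, -179.7, 117.1]
eef_rot: [-114.4, 89.9, 143.7]
contact_force: [0.5, 1.0, -0.4]
grip_width: 0.325
```

Request:
arm_command(
  gripper=[0,0,0,0,0,0,0,0],
  xyz=[
    [0,0.009,0.029],
    [0,0.009,0.028],
    [0,0.009,0.028],
    [0,0.009,0.029],
    [0,0.009,0.028],
    [0.001,0.008,0.029],
    [0,0,0],
    [0,0,0],
  ],
  turn=[
    [0,0,0],
    [0,0,0],
    [0,0,0],
    [0,0,0],
    [0,0,0],
    [0,0,0],
    [0,0,0],
    [0,0,0],
  ],
)

```text
time: 10.05
ee_pos: [485.5, -357.9, 115.2]
eef_rot: [-121.9, 89.8, 135.9]
contact_force: [0.4, 3.1, -0.6]
grip_width: 0.329
```

Request:
arm_command(
  gripper=[0,0,0,0,0,0,0,0],
  xyz=[
    [0,0,0],
    [0.027,0,0],
    [0.027,0,0],
    [0.027,0,0],
    [0.025,0,0],
    [0,0,0],
    [0,0,0],
    [0,0,0],
  ],
  turn=[
    [0,0,0],
    [0,0,0],
    [0,0,0],
    [0,0,0],
    [0,0,0],
    [0,0,0],
    [0,0,0],
    [0,0,0],
  ],
)

```text
time: 10.72
ee_pos: [487.3, -355.6, 11.8]
eef_rot: [-171.0, 89.9, 87.1]
contact_force: [0.1, 1.2, -0.4]
grip_width: 0.324
```

```bash
python3 - <<'E'
from plant import manip
import cv2
p=manip.capture("side")["pixels"][:,:,::-1]
x,y=250,110
cv2.imwrite("pics/k1.png",cv2.resize(p[y:y+90,x:x+120],(600,450),interpolation=cv2.INTER_CUBIC))
E
```

```text
(no output)
```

View pics/k1.png

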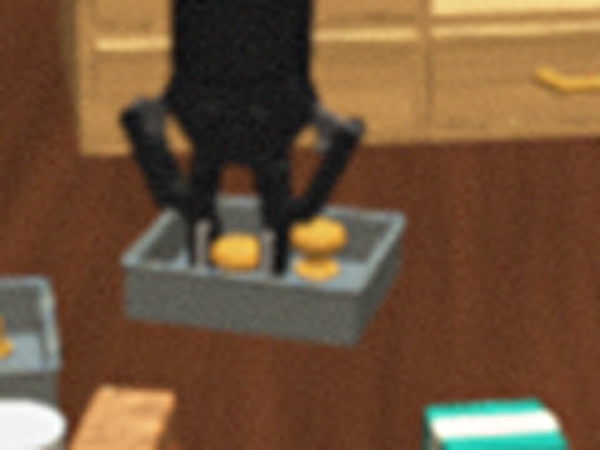

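The knob sits upright between the fingers in its tray, beside its fellow. Next I lower it slightly and release.

Request:
arm_command(
  gripper=[0,0,0.045,0.045,0.045,0.045,0.045,0.045],
  xyz=[
    [0.002,0,0],
    [0,0,0],
    [0,0,0],
    [0,0,0],
    [0,0,0],
    [-0.03,0,0],
    [-0.04,0,0],
    [-0.04,0,0],
  ],
  turn=[
    [0,0,0],
    [0,0,0],
    [0,0,0],
    [0,0,0],
    [0,0,0],
    [0,0,0],
    [0,0,0],
    [0,0,0],
  ],
)

```text
time: 11.43
ee_pos: [486.0, -356.0, 119.4]
eef_rot: [-129.7, 89.8, 128.3]
contact_force: [1.6, -0.8, -0.0]
grip_width: 0.528
```

Request:
arm_command(
  gripper=[0.08,0.08,0.08],
  xyz=[
    [-0.03,0,0],
    [0,0,0],
    [0,0,0],
  ],
  turn=[
    [0,0,0],
    [0,0,0],
    [0,0,0],
  ],
)

```text
time: 11.68
ee_pos: [487.9, -357.4, 151.3]
eef_rot: [74.1, 89.8, -27.9]
contact_force: [0.1, -0.5, 0.0]
grip_width: 0.925
```

```bash
python3 - <<'E'
from plan import *
plan([(550,-150,160,30,.08,0),(613.6,56.5,140,73,.08,2),(613.6,56.5,75,73,.08,3)],step=34)
E
```

```text
jaw 73.0 end [613.9  56.3  75.3] rows 29
G [0.08,0.08,0.08,0.08,0.08,0.08,0.08,0.08] X [[-0.001,0.002,-0.02],[-0.001,0.003,-0.019],[0,0.004,-0.019],[-0.001,0.005,-0.019],[-0.001,0.007,-0.019],[-0.001,0.008,-0.018],[-0.001,0.009,-0.017],[0,0.01,-0.017]] T [[-0.067,0,0],[-0.067,0,0],[-0.067,0,0],[-0.066,0,0],[-0.067,0,0],[-0.066,0,0],[-0.067,0.001,0],[-0.066,0,-0.001]]
G [0.08,0.08,0.08,0.08,0.08,0.08,0.08,0.08] X [[-0.001,0.012,-0.016],[-0.001,0.012,-0.015],[-0.001,0.013,-0.015],[0.002,0.014,-0.013],[0.002,0.016,-0.013],[0.002,0.016,-0.011],[0.001,0.017,-0.01],[0.002,0.017,-0.009]] T [[-0.067,0.001,0],[-0.066,0,-0.001],[-0.067,0.001,0],[-0.068,0,0],[-0.068,0,0],[-0.068,0,0],[-0.068,0,0],[-0.068,0,0]]
G [0.08,0.08,0.08,0.08,0.08,0.08,0.08,0.08] X [[0.002,0.018,-0.008],[0.002,0.019,-0.006],[0.002,0.019,-0.006],[0.002,0.019,-0.003],[0.001,0.019,-0.003],[0.002,0.02,-0.001],[0,0,0],[0,0,0]] T [[-0.068,0,0],[-0.068,0,0],[-0.069,0,0],[-0.068,0,0],[-0.069,0,0],[-0.068,0,0],[0,0,0],[0,0,0]]
G [0.08,0.08,0.08,0.08,0.08] X [[0.033,0,0],[0.032,0,0],[0,0,0],[0,0,0],[0,0,0]] T [[0,0,0],[0,0,0],[0,0,0],[0,0,0],[0,0,0]]
```

Request:
arm_command(
  gripper=[0.08,0.08,0.08,0.08,0.08,0.08,0.08,0.08],
  xyz=[
    [-0.001,0.002,-0.02],
    [-0.001,0.003,-0.019],
    [0,0.004,-0.019],
    [-0.001,0.005,-0.019],
    [-0.001,0.007,-0.019],
    [-0.001,0.008,-0.018],
    [-0.001,0.009,-0.017],
    [0,0.01,-0.017],
  ],
  turn=[
    [-0.067,0,0],
    [-0.067,0,0],
    [-0.067,0,0],
    [-0.066,0,0],
    [-0.067,0,0],
    [-0.066,0,0],
    [-0.067,0.001,0],
    [-0.066,0,-0.001],
  ],
)

```text
time: 12.35
ee_pos: [531.1, -204.9, 153.6]
eef_rot: [-146.2, 89.7, 142.5]
contact_force: [0.0, 0.4, -0.7]
grip_width: 0.94
```

Request:
arm_command(
  gripper=[0.08,0.08,0.08,0.08,0.08,0.08,0.08,0.08],
  xyz=[
    [-0.001,0.012,-0.016],
    [-0.001,0.012,-0.015],
    [-0.001,0.013,-0.015],
    [0.002,0.014,-0.013],
    [0.002,0.016,-0.013],
    [0.002,0.016,-0.011],
    [0.001,0.017,-0.01],
    [0.002,0.017,-0.009],
  ],
  turn=[
    [-0.067,0.001,0],
    [-0.066,0,-0.001],
    [-0.067,0.001,0],
    [-0.068,0,0],
    [-0.068,0,0],
    [-0.068,0,0],
    [-0.068,0,0],
    [-0.068,0,0],
  ],
)

```text
time: 13.02
ee_pos: [577.2, -54.1, 148.2]
eef_rot: [-177.1, 89.7, 142.6]
contact_force: [0.1, -0.6, -0.5]
grip_width: 0.935
```

Request:
arm_command(
  gripper=[0.08,0.08,0.08,0.08,0.08,0.08,0.08,0.08],
  xyz=[
    [0.002,0.018,-0.008],
    [0.002,0.019,-0.006],
    [0.002,0.019,-0.006],
    [0.002,0.019,-0.003],
    [0.001,0.019,-0.003],
    [0.002,0.02,-0.001],
    [0,0,0],
    [0,0,0],
  ],
  turn=[
    [-0.068,0,0],
    [-0.068,0,0],
    [-0.069,0,0],
    [-0.068,0,0],
    [-0.069,0,0],
    [-0.068,0,0],
    [0,0,0],
    [0,0,0],
  ],
)

```text
time: 13.68
ee_pos: [612.0, 58.8, 137.3]
eef_rot: [158.9, 89.6, 142.1]
contact_force: [-1.4, -0.7, -0.2]
grip_width: 0.936
```

Request:
arm_command(
  gripper=[0.08,0.08,0.08,0.08,0.08],
  xyz=[
    [0.033,0,0],
    [0.032,0,0],
    [0,0,0],
    [0,0,0],
    [0,0,0],
  ],
  turn=[
    [0,0,0],
    [0,0,0],
    [0,0,0],
    [0,0,0],
    [0,0,0],
  ],
)

```text
time: 14.1
ee_pos: [613.0, 57.0, 74.9]
eef_rot: [144.3, 89.8, 127.2]
contact_force: [0.6, 0.6, 1.4]
grip_width: 0.938
```

```bash
python3 - <<'E'
from plan import *
import cv2
print(manip.get_obs()["joints"].round(1))
plan([(613.6,56.5,8,73,.08,3)])
c=[]
for n,(x,y) in {"side":(160,170),"top":(200,110)}.items():
    p=manip.capture(n)["pixels"][:,:,::-1]
    c.append(cv2.resize(p[y:y+110,x:x+130],(400,338),interpolation=cv2.INTER_CUBIC))
cv2.imwrite("pics/l1.png",cv2.hconcat(c))
E
```

```text
[ 22.   27.9 -39.9  97.   19.6  62.4  49. ]
jaw 73.0 end [613.8  56.8   7.9] rows 6
G [0.08,0.08,0.08,0.08,0.08,0.08] X [[0.022,0,0],[0.023,0,0.001],[0.022,0,0],[0,0,0],[0,0,0],[0,0,0]] T [[0,-0.001,-0.001],[0,-0.001,-0.001],[-0.001,-0.001,0],[0,0,0],[0,0,0],[0,0,0]]
```

View pics/l1.png

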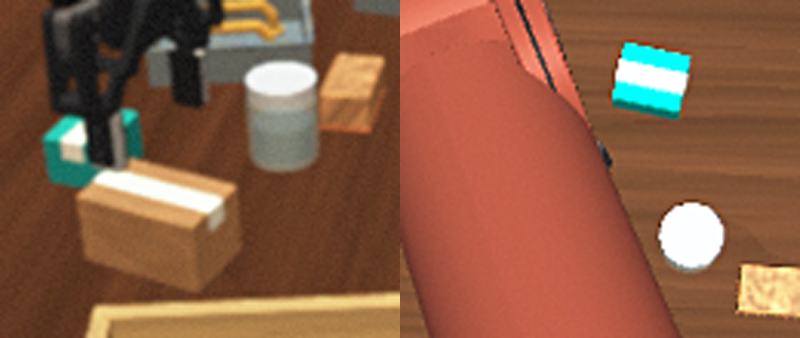

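The fingers straddle the carton, with about 14 mm of clearance either side by the numbers. I descend and grip.

Request:
arm_command(
  gripper=[0.08,0.08,0.08,0.08,0.08],
  xyz=[
    [0.022,0,0],
    [0.023,0,0.001],
    [0.022,0,0],
    [0,0,0],
    [0,0,0],
  ],
  turn=[
    [0,-0.001,-0.001],
    [0,-0.001,-0.001],
    [0,-0.001,0],
    [0,0,0],
    [0,0,0],
  ],
)

```text
time: 14.62
ee_pos: [613.3, 57.1, 7.3]
eef_rot: [177.5, 89.9, 160.5]
contact_force: [-0.0, 0.2, 0.9]
grip_width: 0.935
```

Request:
arm_command(
  gripper=[0,0,0,0,0,0],
  xyz=[
    [0,0,0],
    [0,0,0],
    [0,0,0],
    [0,0,0],
    [0,0,0],
    [0,0,0],
  ],
  turn=[
    [0,0,0],
    [0,0,0],
    [0,0,0],
    [0,0,0],
    [0,0,0],
    [0,0,0],
  ],
)

```text
time: 15.12
ee_pos: [614.8, 57.4, 9.0]
eef_rot: [27.2, 89.9, 10.2]
contact_force: [-1.3, 0.5, 6.4]
grip_width: 0.603
```

```bash
cat >> plan.py <<'E'
D=np.array([478.,262.7]);DY=10.5
def dr(x,y):
    c,s=np.cos(np.radians(DY)),np.sin(np.radians(DY)); return tuple(D+[c*x-s*y,s*x+c*y])
E
python3 - <<'E'
from plan import *
x,y=manip.get_obs()["ee_pos"][:2]
plan([(x,y,125,73,0,1),(*dr(53,-40),125,100.5,0,3)])
E
```

```text
jaw 100.5 end [537.5 232.7 125. ] rows 15
G [0,0,0,0,0,0,0,0] X [[-0.029,0,0],[-0.029,0,0],[-0.029,0,0],[-0.029,0,0],[0,0,0],[0,0.021,-0.018],[0,0.022,-0.016],[0,0.023,-0.015]] T [[0,0.001,0],[0,0,0],[0,0.001,-0.001],[0,0,0],[0,0,0],[-0.069,0,0],[-0.069,0,0],[-0.068,0,0]]
G [0,0,0,0,0,0,0] X [[0,0.024,-0.014],[0,0.025,-0.011],[0,0.025,-0.01],[0,0.026,-0.008],[0,0,0],[0,0,0],[0,0,0]] T [[-0.069,0,0],[-0.068,0,0],[-0.069,0,0],[-0.068,0,0],[0,0,0],[0,0,0],[0,0,0]]
```

Request:
arm_command(
  gripper=[0,0,0,0,0,0,0,0],
  xyz=[
    [-0.029,0,0],
    [-0.029,0,0],
    [-0.029,0,0],
    [-0.029,0,0],
    [0,0,0],
    [0,0.021,-0.018],
    [0,0.022,-0.016],
    [0,0.023,-0.015],
  ],
  turn=[
    [0,0.001,0],
    [0,0,0],
    [0,0.001,-0.001],
    [0,0,0],
    [0,0,0],
    [-0.069,0,0],
    [-0.069,0,0],
    [-0.068,0,0],
  ],
)

```text
time: 15.78
ee_pos: [579.3, 134.2, 122.4]
eef_rot: [-175.0, 89.8, -180.0]
contact_force: [0.8, 1.2, -5.2]
grip_width: 0.601
```

Request:
arm_command(
  gripper=[0,0,0,0,0,0,0],
  xyz=[
    [0,0.024,-0.014],
    [0,0.025,-0.011],
    [0,0.025,-0.01],
    [0,0.026,-0.008],
    [0,0,0],
    [0,0,0],
    [0,0,0],
  ],
  turn=[
    [-0.069,0,0],
    [-0.068,0,0],
    [-0.069,0,0],
    [-0.068,0,0],
    [0,0,0],
    [0,0,0],
    [0,0,0],
  ],
)

```text
time: 16.37
ee_pos: [535.5, 233.3, 122.5]
eef_rot: [177.0, 89.8, -172.3]
contact_force: [-0.8, 0.5, -4.5]
grip_width: 0.599
```

```bash
python3 - <<'E'
from plan import *
import cv2
plan([(*dr(53,-40),15.5,100.5,0,3)])
p=manip.capture("side")["pixels"][:,:,::-1]
x,y=150,180
cv2.imwrite("pics/l2.png",cv2.resize(p[y:y+240,x:x+240],(600,600),interpolation=cv2.INTER_CUBIC))
E
```

```text
jaw 100.5 end [537.4 232.6  15.5] rows 7
G [0,0,0,0,0,0,0] X [[0.027,0,0.001],[0.026,0,0],[0.027,0,0.001],[0.027,-0.001,0],[0,0,0],[0,0,0],[0,0,0]] T [[0.001,-0.001,0],[0.001,-0.001,0],[0,-0.001,0],[0.001,-0.001,0],[0,0,0],[0,0,0],[0,0,0]]
```

View pics/l2.png

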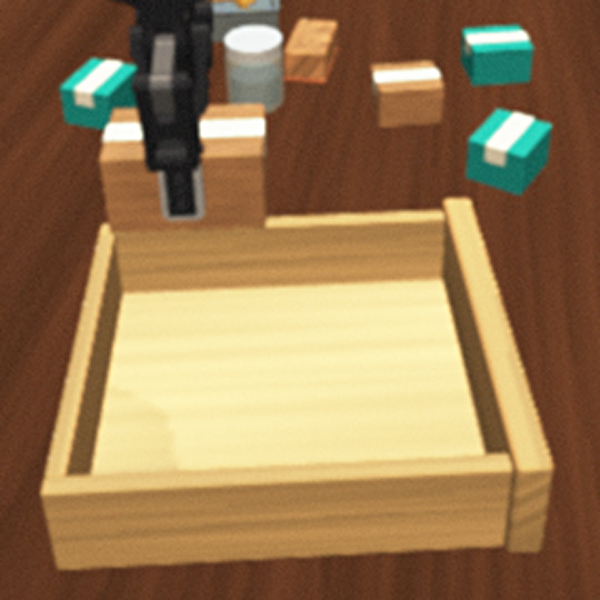

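Request:
arm_command(
  gripper=[0,0,0,0,0,0,0],
  xyz=[
    [0.027,0,0.001],
    [0.026,0,0],
    [0.027,0,0.001],
    [0.027,0,0],
    [0,0,0],
    [0,0,0],
    [0,0,0],
  ],
  turn=[
    [0,-0.001,0],
    [0,-0.001,0],
    [0,-0.001,0],
    [0,-0.001,0],
    [0,0,0],
    [0,0,0],
    [0,0,0],
  ],
)

```text
time: 17.0
ee_pos: [538.3, 232.2, 15.9]
eef_rot: [36.0, 90.0, 46.5]
contact_force: [0.0, 0.5, -4.5]
grip_width: 0.601
```

Request:
arm_command(
  gripper=[0,0,0,0,0],
  xyz=[
    [0.001,0,0],
    [0,0,0.003],
    [0,0,0.003],
    [0,0,0.002],
    [0,0,0],
  ],
  turn=[
    [0,0,0],
    [0,0,0],
    [0,0,0],
    [0,0,0],
    [0,0,0],
  ],
)

```text
time: 17.42
ee_pos: [546.7, 234.3, 15.1]
eef_rot: [24.1, 89.9, 34.5]
contact_force: [0.2, 0.2, -5.3]
grip_width: 0.605
```

Request:
arm_command(
  gripper=[0,0,0,0,0,0],
  xyz=[
    [0,0,0.002],
    [0,0,0],
    [0.001,0,0],
    [0.001,0,0],
    [0,0,0],
    [0,0,0],
  ],
  turn=[
    [0,0,0],
    [0,0,0],
    [0,0,0],
    [0,0,0],
    [0,0,0],
    [0,0,0],
  ],
)

```text
time: 17.92
ee_pos: [547.8, 234.6, 12.7]
eef_rot: [43.7, 90.0, 54.2]
contact_force: [0.2, -0.3, -3.9]
grip_width: 0.601
```

Request:
arm_command(
  gripper=[0,0,0,0,0],
  xyz=[
    [0.001,0,0],
    [0,0,0],
    [0.001,0,0],
    [0,0,0],
    [0,0,0],
  ],
  turn=[
    [0,0,0],
    [0,0,0],
    [0,0,0],
    [0,0,0],
    [0,0,0],
  ],
)

```text
time: 18.33
ee_pos: [548.0, 234.6, 11.6]
eef_rot: [4.5, 89.9, 15.0]
contact_force: [-4.2, -2.9, 6.1]
grip_width: 0.603
```

```bash
python3 - <<'E'
from plan import *
import cv2
c=manip.capture("side");p=c["pixels"][:,:,::-1]
x,y=170,220
cv2.imwrite("pics/l3.png",cv2.resize(p[y:y+120,x:x+160],(800,600),interpolation=cv2.INTER_CUBIC))
for q in [(105,-92,6),(105,-92,56),(105,92,56),(-105,-92,6),(63,-66,54)]: print(q,((proj(c,[*dr(*q[:2]),q[2]])[0]-[x,y])*5).round())
o=manip.get_obs();print(o["ee_pos"],o["contact_force"])
E
```

```text
(105, -92, 6) [148. 380.]
(105, -92, 56) [131. 258.]
(105, 92, 56) [ 31. 739.]
(-105, -92, 6) [784. 353.]
(63, -66, 54) [259. 310.]
[547.92904014 234.56522203  11.54420381] [-3.58352365 -2.90785021  5.27213989]
```

View pics/l3.png

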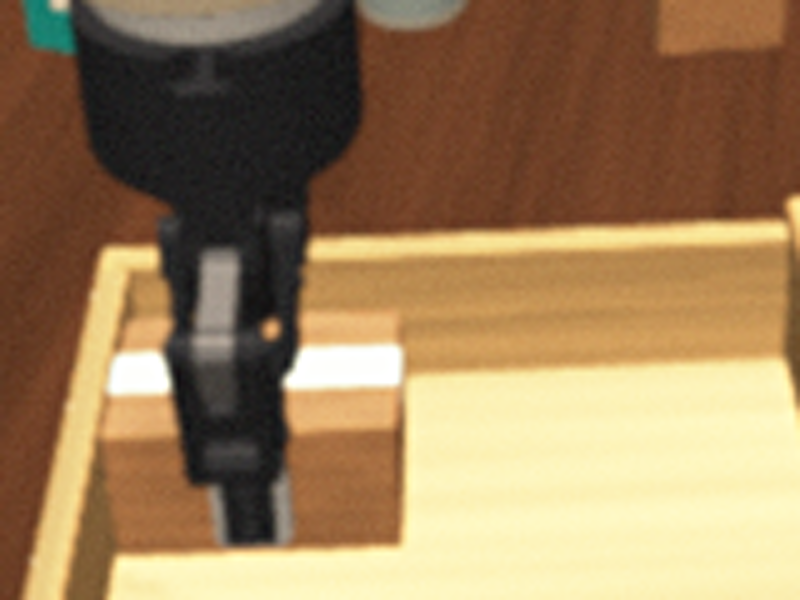

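Request:
arm_command(
  gripper=[0.062,0.062,0.062,0.062,0.062,0.062,0.062,0.062],
  xyz=[
    [0,0,0],
    [0,0,0],
    [0,0,0],
    [-0.02,0,0],
    [-0.03,0,0],
    [-0.03,0,0],
    [0,0,0],
    [0,0,0],
  ],
  turn=[
    [0,0,0],
    [0,0,0],
    [0,0,0],
    [0,0,0],
    [0,0,0],
    [0,0,0],
    [0,0,0],
    [0,0,0],
  ],
)

```text
time: 19.05
ee_pos: [549.1, 235.2, 92.8]
eef_rot: [12.5, 89.7, 23.0]
contact_force: [-0.3, -0.1, -0.8]
grip_width: 0.731
```

```bash
python3 - <<'E'
from plan import *
plan([(*dr(62,14),90,100.5,0,4),(*dr(62,14),17,100.5,0,2),(*dr(62,-15),17,100.5,0,1)],step=25)
E
```

```text
jaw 100.5 end [541.6 259.3  16.8] rows 15
G [0,0,0,0,0,0,0,0] X [[0.001,0.018,-0.001],[0.001,0.018,-0.001],[0.001,0.018,-0.001],[0,0,0],[0,0,0],[0,0,0],[0,0,0],[0.024,0,0]] T [[0,0.002,0],[0,0.001,-0.001],[0,0.002,0],[0,0,0],[0,0,0],[0,0,0],[0,0,0],[0,0,0]]
G [0,0,0,0,0,0,0] X [[0.025,0,0],[0.024,0,0],[0,0,0],[0,0,0],[0,-0.015,0],[0,-0.014,0],[0,0,0]] T [[0,0,0],[0,0,0],[0,0,0],[0,0,0],[0,0,0],[0,0,0],[0,0,0]]
```

Request:
arm_command(
  gripper=[0,0,0,0,0,0,0,0],
  xyz=[
    [0.001,0.018,-0.001],
    [0.001,0.018,-0.001],
    [0.001,0.018,-0.001],
    [0,0,0],
    [0,0,0],
    [0,0,0],
    [0,0,0],
    [0.024,0,0],
  ],
  turn=[
    [0,0.002,0],
    [0,0.001,0],
    [0,0.002,0],
    [0,0,0],
    [0,0,0],
    [0,0,0],
    [0,0,0],
    [0,0,0],
  ],
)

```text
time: 19.72
ee_pos: [537.8, 287.6, 67.3]
eef_rot: [41.2, 89.8, 51.6]
contact_force: [1.2, 0.6, 0.2]
grip_width: -0.001
```

Request:
arm_command(
  gripper=[0,0,0,0,0,0,0,0],
  xyz=[
    [0.025,0,0],
    [0.024,0,0],
    [0,0,0],
    [0,0,0],
    [0,-0.005,0],
    [0,-0.005,0],
    [0,-0.005,0],
    [0,-0.005,0],
  ],
  turn=[
    [0,0,0],
    [0,0,0],
    [0,0,0],
    [0,0,0],
    [0,0,0],
    [0,0,0],
    [0,0,0],
    [0,0,0],
  ],
)

```text
time: 20.38
ee_pos: [539.2, 267.8, 16.3]
eef_rot: [135.3, 89.8, 145.8]
contact_force: [-1.0, 4.1, 2.8]
grip_width: -0.001
```

Request:
arm_command(
  gripper=[0,0,0,0,0],
  xyz=[
    [0,-0.004,0],
    [0,-0.004,0],
    [0,-0.004,0],
    [0,-0.003,0],
    [0,0,0],
  ],
  turn=[
    [0,0,0],
    [0,0,0],
    [0,0,0],
    [0,0,0],
    [0,0,0],
  ],
)

```text
time: 20.8
ee_pos: [541.8, 253.2, 16.1]
eef_rot: [138.9, 89.8, 149.4]
contact_force: [-1.2, 2.8, 6.2]
grip_width: 0.002
```

```bash
python3 - <<'E'
from plan import *
o=manip.get_obs();v=o["ee_pos"][:2]-D;c,s=np.cos(np.radians(DY)),np.sin(np.radians(DY))
print("drawer xy",c*v[0]+s*v[1],-s*v[0]+c*v[1],o["contact_force"])
E
```

```text
drawer xy 61.0474812712459 -20.957914081924045 [-1.17218868  2.75678712  6.22376646]
```

Request:
arm_command(
  gripper=[0,0,0,0],
  xyz=[
    [0,-0.003,0],
    [0,-0.002,0],
    [0,0,0],
    [0,0,0],
  ],
  turn=[
    [0,0,0],
    [0,0,0],
    [0,0,0],
    [0,0,0],
  ],
)

```text
time: 21.13
ee_pos: [542.4, 249.6, 16.2]
eef_rot: [121.4, 89.8, 131.9]
contact_force: [-1.1, 7.2, 5.3]
grip_width: -0.002
```

Request:
arm_command(
  gripper=[0,0,0,0],
  xyz=[
    [0,-0.002,0],
    [0,-0.001,0],
    [0,0,0],
    [0,0,0],
  ],
  turn=[
    [0,0,0],
    [0,0,0],
    [0,0,0],
    [0,0,0],
  ],
)

```text
time: 21.47
ee_pos: [542.4, 249.5, 16.3]
eef_rot: [97.8, 89.6, 108.5]
contact_force: [-0.5, 15.5, 1.4]
grip_width: -0.002
```

Request:
arm_command(
  gripper=[0,0,0,0,0,0,0.08,0.08],
  xyz=[
    [0,0.01,0],
    [0,0.005,0],
    [-0.03,0,0],
    [-0.04,0,0],
    [-0.04,0,0],
    [0,0,0],
    [0,0,0],
    [0,0,0],
  ],
  turn=[
    [0,0,0],
    [0,0,0],
    [0,0,0],
    [0,0,0],
    [0,0,0],
    [0,0,0],
    [0,0,0],
    [0,0,0],
  ],
)

```text
time: 22.13
ee_pos: [540.3, 258.5, 124.4]
eef_rot: [-169.2, 89.7, -158.8]
contact_force: [-0.6, -1.0, -1.2]
grip_width: 0.276
```

```bash
python3 - <<'E'
from plan import *
plan([(500,100,130,56,.08,0),(430,-70.8,130,13.4,.08,2),(430,-70.8,65,13.4,.08,3)],step=34)
E
```

```text
jaw 13.4 end [430.3 -70.6  64.8] rows 30
G [0.08,0.08,0.08,0.08,0.08,0.08,0.08,0.08] X [[0,-0.012,-0.006],[-0.001,-0.013,-0.005],[0,-0.013,-0.004],[-0.001,-0.013,-0.003],[0,-0.014,-0.002],[-0.001,-0.013,-0.002],[0,-0.014,0],[0,-0.013,0]] T [[0.065,0,0],[0.065,0,0],[0.065,0,0],[0.065,0,0],[0.064,0,0],[0.065,-0.001,0],[0.064,0,0.001],[0.065,0,0]]
G [0.08,0.08,0.08,0.08,0.08,0.08,0.08,0.08] X [[-0.001,-0.014,0.001],[0,-0.013,0.002],[-0.001,-0.014,0.003],[0,-0.013,0.004],[0,-0.016,0.003],[0,-0.017,0.005],[0,-0.015,0.006],[0,-0.016,0.006]] T [[0.064,-0.001,0.001],[0.065,0,0],[0.064,-0.001,0.001],[0.065,0,0],[0.068,0,0],[0.068,0,0],[0.067,0,0],[0.068,0,0]]
G [0.08,0.08,0.08,0.08,0.08,0.08,0.08,0.08] X [[0,-0.015,0.008],[0,-0.014,0.009],[0,-0.014,0.009],[0,-0.013,0.011],[0,-0.012,0.011],[0,-0.012,0.012],[0,-0.01,0.013],[0,0,0]] T [[0.067,0,0],[0.068,0,0],[0.067,0,0],[0.068,0,0],[0.067,0,0],[0.068,0,0],[0.067,0,0],[0,0,0]]
G [0.08,0.08,0.08,0.08,0.08,0.08] X [[0,0,0],[0.032,0,0],[0.033,0,0],[0,0,0],[0,0,0],[0,0,0]] T [[0,0,0],[0,0,0],[0,0,0],[0,0,0],[0,0,0],[0,0,0]]
```

Request:
arm_command(
  gripper=[0.08,0.08,0.08,0.08,0.08,0.08,0.08,0.08],
  xyz=[
    [0,-0.012,-0.006],
    [-0.001,-0.013,-0.005],
    [0,-0.013,-0.004],
    [-0.001,-0.013,-0.003],
    [0,-0.014,-0.002],
    [-0.001,-0.013,-0.002],
    [0,-0.014,0],
    [0,-0.013,0],
  ],
  turn=[
    [0.065,0,0],
    [0.065,0,0],
    [0.065,0,0],
    [0.065,0,0],
    [0.064,0,0],
    [0.065,-0.001,0],
    [0.064,0,0.001],
    [0.065,0,0],
  ],
)

```text
time: 22.8
ee_pos: [512.4, 152.6, 126.2]
eef_rot: [-156.9, 89.7, -176.3]
contact_force: [0.5, 0.8, 0.2]
grip_width: 0.939
```

Request:
arm_command(
  gripper=[0.08,0.08,0.08,0.08,0.08,0.08,0.08,0.08],
  xyz=[
    [-0.001,-0.014,0.001],
    [0,-0.013,0.002],
    [-0.001,-0.014,0.003],
    [0,-0.013,0.004],
    [0,-0.016,0.003],
    [0,-0.017,0.005],
    [0,-0.015,0.006],
    [0,-0.016,0.006],
  ],
  turn=[
    [0.064,-0.001,0.001],
    [0.065,0,0],
    [0.064,-0.001,0.001],
    [0.065,0,0],
    [0.068,0,0],
    [0.068,0,0],
    [0.067,0,0],
    [0.068,0,0],
  ],
)

```text
time: 23.47
ee_pos: [473.1, 37.3, 128.8]
eef_rot: [-163.7, 89.8, 146.5]
contact_force: [0.4, 0.1, -0.2]
grip_width: 0.938
```

Request:
arm_command(
  gripper=[0.08,0.08,0.08,0.08,0.08,0.08,0.08,0.08],
  xyz=[
    [0,-0.015,0.008],
    [0,-0.014,0.009],
    [0,-0.014,0.009],
    [0,-0.013,0.011],
    [0,-0.012,0.011],
    [0,-0.012,0.012],
    [0,-0.01,0.013],
    [0,0,0],
  ],
  turn=[
    [0.067,0,0],
    [0.068,0,0],
    [0.067,0,0],
    [0.068,0,0],
    [0.067,0,0],
    [0.068,0,0],
    [0.067,0,0],
    [0,0,0],
  ],
)

```text
time: 24.13
ee_pos: [429.1, -73.3, 129.6]
eef_rot: [-132.4, 89.9, 150.4]
contact_force: [1.0, 0.3, 1.0]
grip_width: 0.939
```

Request:
arm_command(
  gripper=[0.08,0.08,0.08,0.08,0.08,0.08],
  xyz=[
    [0,0,0],
    [0.032,0,0],
    [0.033,0,0],
    [0,0,0],
    [0,0,0],
    [0,0,0],
  ],
  turn=[
    [0,0,0],
    [0,0,0],
    [0,0,0],
    [0,0,0],
    [0,0,0],
    [0,0,0],
  ],
)

```text
time: 24.63
ee_pos: [431.4, -69.0, 66.0]
eef_rot: [151.4, 89.9, 74.9]
contact_force: [-0.2, -0.8, 1.3]
grip_width: 0.94
```

```bash
python3 - <<'E'
from plan import *
import cv2
plan([(430,-70.8,8,13.4,.08,3)])
print(manip.get_obs()["joints"].round(1))
c=[]
for n,(x,y) in {"side":(170,150),"top":(90,150)}.items():
    p=manip.capture(n)["pixels"][:,:,::-1]
    c.append(cv2.resize(p[y:y+200,x:x+200] if n=="side" else p[y:y+150,x:x+150],(400,400),interpolation=cv2.INTER_CUBIC))
cv2.imwrite("pics/s1.png",cv2.hconcat(c))
E
```

```text
jaw 13.4 end [429.9 -71.3   8. ] rows 5
G [0.08,0.08,0.08,0.08,0.08] X [[0.029,-0.001,0.001],[0.029,-0.001,0.001],[0,0,0],[0,0,0],[0,0,0]] T [[0.001,-0.001,0],[0.001,-0.001,-0.001],[0,0,0],[0,0,0],[0,0,0]]
[ 34.8   6.  -32.5 121.7   3.9  53.2  13.6]
```

View pics/s1.png

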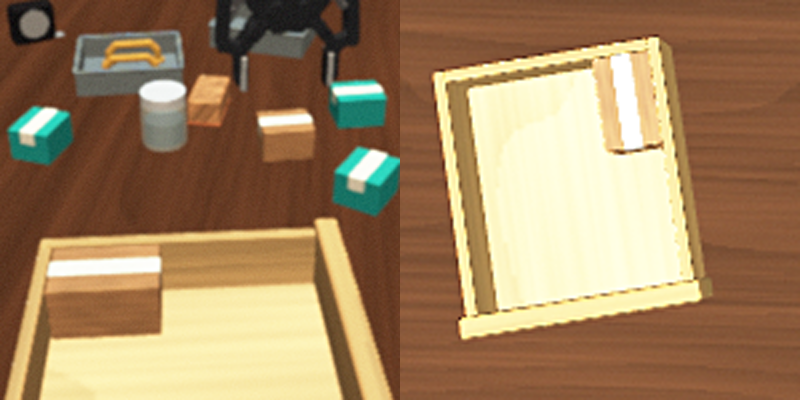

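The large carton sits square in the back right corner. Next I grip the small one.

Request:
arm_command(
  gripper=[0.08,0.08,0.08,0.08,0.08],
  xyz=[
    [0.03,-0.001,0.001],
    [0.031,-0.001,0],
    [0,0,0],
    [0,0,0],
    [0,0,0],
  ],
  turn=[
    [0,-0.001,0],
    [0,-0.001,0],
    [0,0,0],
    [0,0,0],
    [0,0,0],
  ],
)

```text
time: 25.15
ee_pos: [430.1, -70.9, 5.5]
eef_rot: [58.3, 89.9, -18.2]
contact_force: [0.9, 0.7, -0.5]
grip_width: 0.94
```

Request:
arm_command(
  gripper=[0,0,0,0,0,0],
  xyz=[
    [0,0,0],
    [0,0,0],
    [0,0,0],
    [0,0,0],
    [0,0,0],
    [0,0,0],
  ],
  turn=[
    [0,0,0],
    [0,0,0],
    [0,0,0],
    [0,0,0],
    [0,0,0],
    [0,0,0],
  ],
)

```text
time: 25.65
ee_pos: [430.2, -71.2, 5.5]
eef_rot: [45.9, 89.8, -30.7]
contact_force: [-3.1, 0.2, 12.9]
grip_width: 0.619
```

```bash
python3 - <<'E'
from plan import *
x,y=manip.get_obs()["ee_pos"][:2]
plan([(x,y,130,13.4,0,1),(470,100,130,11,0,0),(*dr(50,-8),130,10.5,0,3)])
E
```

```text
jaw 10.5 end [528.6 263.4 130.5] rows 21
G [0,0,0,0,0,0,0,0] X [[-0.025,0,0],[-0.025,0,0],[-0.025,0,0],[-0.025,0,0],[-0.025,0,0],[0,0,0],[0,0.013,-0.026],[0,0.013,-0.026]] T [[0,0,0],[0,0.001,-0.001],[0,0,0],[0.001,0.001,-0.001],[0,0,0],[0,0,0],[0.007,0,0],[0.007,0,0]]
G [0,0,0,0,0,0,0,0] X [[0,0.013,-0.027],[0,0.012,-0.026],[0,0.013,-0.027],[0,0.012,-0.026],[0,0.015,-0.025],[0,0.015,-0.025],[0,0.014,-0.025],[0,0.015,-0.025]] T [[0.007,0,0],[0.007,0,0],[0.007,0,0],[0.007,0,0],[0.001,0,0],[0.002,0,0],[0.001,0,0],[0.002,0,0]]
G [0,0,0,0,0] X [[0,0.015,-0.025],[0,0.014,-0.025],[0,0,0],[0,0,0],[0,0,0]] T [[0.001,0,0],[0.002,0,0],[0,0,0],[0,0,0],[0,0,0]]
```

Request:
arm_command(
  gripper=[0,0,0,0,0,0,0,0],
  xyz=[
    [-0.025,0,0],
    [-0.025,0,0],
    [-0.025,0,0],
    [-0.025,0,0],
    [-0.025,0,0],
    [0,0,0],
    [0,0.013,-0.026],
    [0,0.013,-0.026],
  ],
  turn=[
    [0,0,0],
    [0,0.001,0],
    [0,0,0],
    [0,0.001,0],
    [0,0,0],
    [0,0,0],
    [0.007,0,0],
    [0.007,0,0],
  ],
)

```text
time: 26.32
ee_pos: [442.3, -15.1, 129.3]
eef_rot: [101.1, 89.9, 23.6]
contact_force: [0.9, 0.5, -2.2]
grip_width: 0.618
```

Request:
arm_command(
  gripper=[0,0,0,0,0,0,0,0],
  xyz=[
    [0,0.013,-0.027],
    [0,0.012,-0.026],
    [0,0.013,-0.027],
    [0,0.012,-0.026],
    [0,0.015,-0.025],
    [0,0.015,-0.025],
    [0,0.014,-0.025],
    [0,0.015,-0.025],
  ],
  turn=[
    [0.007,0,0],
    [0.007,0,0],
    [0.007,0,0],
    [0.007,0,0],
    [0.001,0,0],
    [0.002,0,0],
    [0.001,0,0],
    [0.002,0,0],
  ],
)

```text
time: 26.98
ee_pos: [507.9, 210.3, 128.9]
eef_rot: [-171.1, 89.9, 109.6]
contact_force: [0.4, 0.2, -1.2]
grip_width: 0.625
```

Request:
arm_command(
  gripper=[0,0,0,0,0],
  xyz=[
    [0,0.015,-0.025],
    [0,0.014,-0.025],
    [0,0,0],
    [0,0,0],
    [0,0,0],
  ],
  turn=[
    [0.001,0,0],
    [0.002,0,0],
    [0,0,0],
    [0,0,0],
    [0,0,0],
  ],
)

```text
time: 27.4
ee_pos: [526.7, 263.3, 128.7]
eef_rot: [-139.3, 89.9, 141.3]
contact_force: [-0.0, -0.2, -2.3]
grip_width: 0.618
```

```bash
python3 - <<'E'
from plan import *
import cv2
plan([(*dr(50,-8),14,10.5,0,3)])
p=manip.capture("side")["pixels"][:,:,::-1]
x,y=150,180
cv2.imwrite("pics/s2.png",cv2.resize(p[y:y+240,x:x+240],(600,600),interpolation=cv2.INTER_CUBIC))
E
```

```text
jaw 10.5 end [528.6 263.7  13.7] rows 7
G [0,0,0,0,0,0,0] X [[0.029,0.001,0],[0.028,0,0],[0.029,0.001,0],[0.029,0,0],[0,0,0],[0,0,0],[0,0,0]] T [[0,0,0],[0,0,0],[0.001,-0.001,0.001],[0,0,0],[0,0,0],[0,0,0],[0,0,0]]
```

View pics/s2.png

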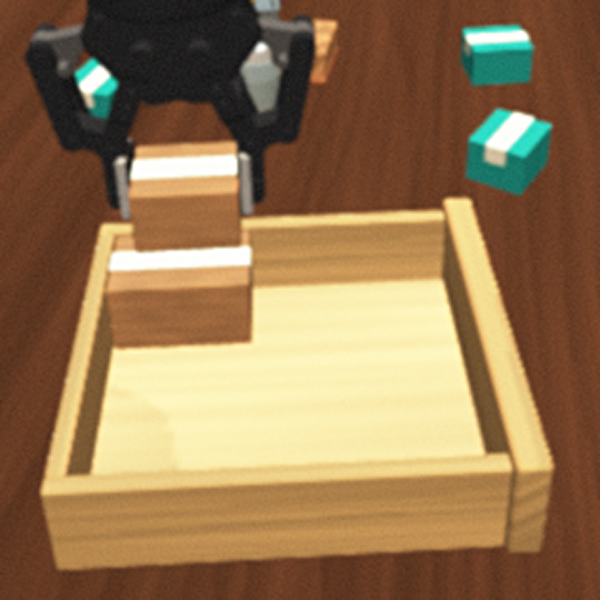

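Request:
arm_command(
  gripper=[0,0,0,0,0,0,0],
  xyz=[
    [0.029,0.001,0],
    [0.028,0,0],
    [0.029,0.001,0],
    [0.029,0,0],
    [0,0,0],
    [0,0,0],
    [0,0,0],
  ],
  turn=[
    [0,0,0],
    [0,0,0],
    [0,0,0],
    [0,0,0],
    [0,0,0],
    [0,0,0],
    [0,0,0],
  ],
)

```text
time: 28.03
ee_pos: [529.2, 263.3, 14.7]
eef_rot: [-179.6, 89.9, 100.9]
contact_force: [-0.2, 0.6, -2.4]
grip_width: 0.622
```

Request:
arm_command(
  gripper=[0,0,0,0],
  xyz=[
    [0.002,0,0],
    [0,0,0],
    [0.001,0,0],
    [0,0,0],
  ],
  turn=[
    [0,0,0],
    [0,0,0],
    [0,0,0],
    [0,0,0],
  ],
)

```text
time: 28.37
ee_pos: [529.2, 264.1, 11.5]
eef_rot: [164.2, 89.9, 84.7]
contact_force: [-0.3, 0.0, -1.1]
grip_width: 0.621
```

Request:
arm_command(
  gripper=[0,0,0,0,0,0,0],
  xyz=[
    [0,0,0.004],
    [0,0,0.003],
    [0,0,0],
    [0.001,0,0],
    [0,0,0],
    [0.001,0,0],
    [0,0,0],
  ],
  turn=[
    [0,0,0],
    [0,0,0],
    [0,0,0],
    [0,0,0],
    [0,0,0],
    [0,0,0],
    [0,0,0],
  ],
)

```text
time: 28.95
ee_pos: [530.4, 257.5, 9.4]
eef_rot: [177.5, 89.9, 98.0]
contact_force: [-0.6, -0.9, 2.0]
grip_width: 0.622
```

Request:
arm_command(
  gripper=[0.064,0.064,0.064,0.064,0.064,0.064,0,0],
  xyz=[
    [0,0,0],
    [0,0,0],
    [0,0,0],
    [-0.02,0,0],
    [-0.03,0,0],
    [-0.03,0,0],
    [0,0,0],
    [0,0,0],
  ],
  turn=[
    [0,0,0],
    [0,0,0],
    [0,0,0],
    [0,0,0],
    [0,0,0],
    [0,0,0],
    [0,0,0],
    [0,0,0],
  ],
)

```text
time: 29.62
ee_pos: [531.6, 257.9, 91.1]
eef_rot: [119.5, 89.7, 40.0]
contact_force: [-0.5, 0.1, -0.6]
grip_width: 0.477
```

```bash
python3 - <<'E'
from plan import *
plan([(*dr(-3,-16),90,10.5,0,4),(*dr(-3,-16),17,10.5,0,2)],step=25)
E
```

```text
jaw 10.5 end [477.9 245.9  16.9] rows 12
G [0,0,0,0,0,0,0,0] X [[0,-0.018,0.001],[0.001,-0.019,0],[0,-0.018,0.001],[0,0,0],[0,0,0],[0,0,0],[0,0,0],[0.024,0,0]] T [[0,-0.001,-0.001],[0,-0.001,-0.001],[0.001,0,-0.002],[0,0,0],[0,0,0],[0,0,0],[0,0,0],[0,0,0]]
G [0,0,0,0] X [[0.025,0,0],[0.024,0,0],[0,0,0],[0,0,0]] T [[0,0,0],[0,0,0],[0,0,0],[0,0,0]]
```

Request:
arm_command(
  gripper=[0,0,0,0,0,0,0,0],
  xyz=[
    [0,-0.018,0.001],
    [0.001,-0.019,0],
    [0,-0.018,0.001],
    [0,0,0],
    [0,0,0],
    [0,0,0],
    [0,0,0],
    [0.024,0,0],
  ],
  turn=[
    [0,-0.001,-0.001],
    [0,-0.001,-0.001],
    [0,0,-0.002],
    [0,0,0],
    [0,0,0],
    [0,0,0],
    [0,0,0],
    [0,0,0],
  ],
)

```text
time: 30.28
ee_pos: [479.7, 246.8, 67.4]
eef_rot: [119.8, 89.9, 40.3]
contact_force: [1.7, 0.9, -0.5]
grip_width: -0.004
```

Request:
arm_command(
  gripper=[0,0,0,0,0,0,0,0],
  xyz=[
    [0.025,0,0],
    [0.024,0,0],
    [0,0,0],
    [0,0,0],
    [0,0.005,0],
    [0,0.005,0],
    [0,0.005,0],
    [0,0.004,0],
  ],
  turn=[
    [0,0,0],
    [0,0,0],
    [0,0,0],
    [0,0,0],
    [0,0,0],
    [0,0,0],
    [0,0,0],
    [0,0,0],
  ],
)

```text
time: 30.95
ee_pos: [496.3, 248.9, 16.3]
eef_rot: [-85.9, 89.9, -165.4]
contact_force: [-1.6, -0.2, 1.7]
grip_width: -0.002
```

Request:
arm_command(
  gripper=[0,0,0,0,0,0],
  xyz=[
    [0,0.004,0],
    [0,0.004,0],
    [0,0.004,0],
    [0,0.003,0],
    [0,0.002,0],
    [0,0,0],
  ],
  turn=[
    [0,0,0],
    [0,0,0],
    [0,0,0],
    [0,0,0],
    [0,0,0],
    [0,0,0],
  ],
)

```text
time: 31.45
ee_pos: [512.3, 251.8, 15.1]
eef_rot: [-87.2, 89.8, -166.7]
contact_force: [0.1, 0.1, -0.2]
grip_width: -0.004
```

Request:
arm_command(
  gripper=[0,0,0,0],
  xyz=[
    [0,0.002,0],
    [0,0.002,0],
    [0,0,0],
    [0,0,0],
  ],
  turn=[
    [0,0,0],
    [0,0,0],
    [0,0,0],
    [0,0,0],
  ],
)

```text
time: 31.78
ee_pos: [516.0, 252.5, 15.1]
eef_rot: [-86.0, 89.8, -165.5]
contact_force: [0.2, -0.0, -0.2]
grip_width: -0.002
```

Request:
arm_command(
  gripper=[0,0,0,0],
  xyz=[
    [0,0.001,0],
    [0,0.001,0],
    [0,0,0],
    [0,0,0],
  ],
  turn=[
    [0,0,0],
    [0,0,0],
    [0,0,0],
    [0,0,0],
  ],
)

```text
time: 32.12
ee_pos: [517.8, 252.8, 15.1]
eef_rot: [-84.1, 89.8, -163.5]
contact_force: [-0.5, -0.6, 0.2]
grip_width: -0.002
```

Request:
arm_command(
  gripper=[0,0,0,0],
  xyz=[
    [0,0.001,0],
    [0,0.001,0],
    [0,0,0],
    [0,0,0],
  ],
  turn=[
    [0,0,0],
    [0,0,0],
    [0,0,0],
    [0,0,0],
  ],
)

```text
time: 32.45
ee_pos: [518.4, 253.0, 15.0]
eef_rot: [-79.9, 89.6, -159.3]
contact_force: [-6.5, -2.2, 6.4]
grip_width: 0.0
```

```bash
python3 - <<'E'
from plan import *
import cv2
o=manip.get_obs();print(o["ee_pos"],o["contact_force"])
p=manip.capture("side")["pixels"][:,:,::-1]
x,y=170,220
cv2.imwrite("pics/s3.png",cv2.resize(p[y:y+120,x:x+160],(800,600),interpolation=cv2.INTER_CUBIC))
E
```

```text
[518.37924463 253.00155897  15.02025209] [-6.54511708 -2.15870922  6.35089109]
```

View pics/s3.png

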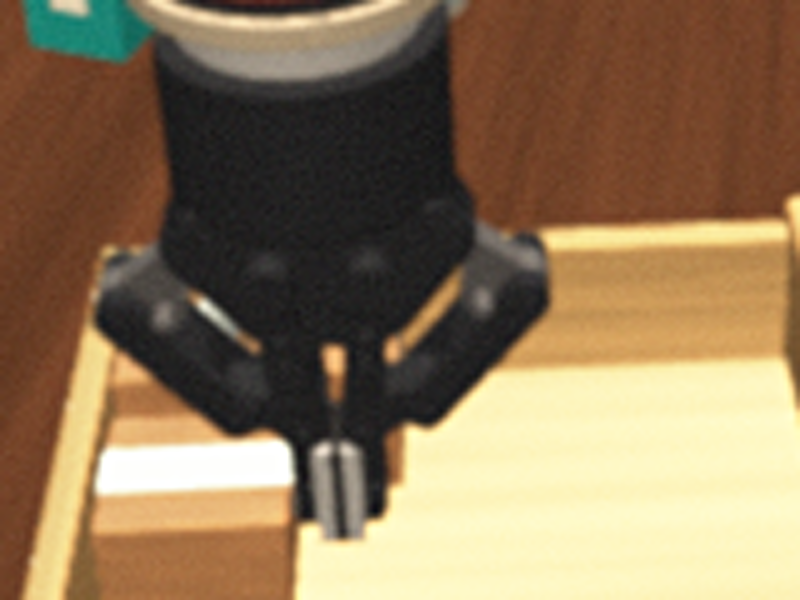

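Request:
arm_command(
  gripper=[0,0,0,0,0,0,0],
  xyz=[
    [0,-0.008,0],
    [0,-0.005,0],
    [-0.025,0,0],
    [-0.035,0,0],
    [-0.025,0,0],
    [0,0,0],
    [0,0,0],
  ],
  turn=[
    [0,0,0],
    [0,0,0],
    [0,0,0],
    [0,0,0],
    [0,0,0],
    [0,0,0],
    [0,0,0],
  ],
)

```text
time: 33.08
ee_pos: [508.1, 251.2, 101.6]
eef_rot: [-52.2, 90.0, -131.7]
contact_force: [0.1, -0.3, -0.6]
grip_width: -0.005
```

```bash
python3 - <<'E'
from plan import *
plan([(*dr(76,34),100,100.5,0,3),(*dr(76,34),19,100.5,0,2)])
E
```

```text
jaw 100.5 end [546.9 309.8  18.6] rows 31
G [0,0,0,0,0,0,0,0] X [[0,0.002,-0.002],[0,0.002,-0.002],[0,0.003,-0.002],[0,0.002,-0.002],[0,0.003,-0.001],[0,0.003,-0.002],[0,0.002,-0.001],[0.001,0.003,-0.001]] T [[-0.068,0,0],[-0.068,0,0],[-0.068,0,0],[-0.068,0,0],[-0.068,0,0],[-0.068,0,0],[-0.068,0,0],[-0.068,0,0]]
G [0,0,0,0,0,0,0,0] X [[0,0.003,-0.001],[0,0.003,0],[0,0.003,-0.001],[0,0.003,0],[0,0.003,0],[0,0.003,0],[0,0.003,0.001],[0,0.003,0.001]] T [[-0.068,0,0],[-0.068,0,0],[-0.068,0,0],[-0.069,0,0],[-0.068,0,0],[-0.069,0,0],[-0.068,0,0],[-0.069,0,0]]
G [0,0,0,0,0,0,0,0] X [[0,0.003,0.001],[0,0.003,0.001],[0,0.003,0.001],[0,0.003,0.001],[0,0.002,0.002],[0.001,0.003,0.002],[0,0.002,0.002],[0,0,0]] T [[-0.068,0,0],[-0.069,0,0],[-0.068,0,0],[-0.069,0,0],[-0.068,0,0],[-0.069,0,0],[-0.068,0,0],[0,0,0]]
G [0,0,0,0,0,0,0] X [[0,0,0],[0,0,0],[0.027,0,0],[0.027,0,0],[0.027,0,0],[0,0,0],[0,0,0]] T [[0,0,0],[0,0,0],[0,0,0],[0,0,0],[0,0,0],[0,0,0],[0,0,0]]
```

Request:
arm_command(
  gripper=[0,0,0,0,0,0,0,0],
  xyz=[
    [0,0.002,-0.002],
    [0,0.002,-0.002],
    [0,0.003,-0.002],
    [0,0.002,-0.002],
    [0,0.003,-0.001],
    [0,0.003,-0.002],
    [0,0.002,-0.001],
    [0.001,0.003,-0.001],
  ],
  turn=[
    [-0.068,0,0],
    [-0.068,0,0],
    [-0.068,0,0],
    [-0.068,0,0],
    [-0.068,0,0],
    [-0.068,0,0],
    [-0.068,0,0],
    [-0.068,0,0],
  ],
)

```text
time: 33.75
ee_pos: [519.6, 270.8, 97.7]
eef_rot: [-112.9, 89.7, -161.0]
contact_force: [0.0, 0.4, 0.0]
grip_width: 0.001
```

Request:
arm_command(
  gripper=[0,0,0,0,0,0,0,0],
  xyz=[
    [0,0.003,-0.001],
    [0,0.003,0],
    [0,0.003,-0.001],
    [0,0.003,0],
    [0,0.003,0],
    [0,0.003,0],
    [0,0.003,0.001],
    [0,0.003,0.001],
  ],
  turn=[
    [-0.068,0,0],
    [-0.068,0,0],
    [-0.068,0,0],
    [-0.069,0,0],
    [-0.068,0,0],
    [-0.069,0,0],
    [-0.068,0,0],
    [-0.069,0,0],
  ],
)

```text
time: 34.42
ee_pos: [533.5, 290.9, 97.4]
eef_rot: [-143.9, 89.7, -160.6]
contact_force: [-0.2, -0.5, -0.4]
grip_width: -0.004
```

Request:
arm_command(
  gripper=[0,0,0,0,0,0,0,0],
  xyz=[
    [0,0.003,0.001],
    [0,0.003,0.001],
    [0,0.003,0.001],
    [0,0.003,0.001],
    [0,0.002,0.002],
    [0.001,0.003,0.002],
    [0,0.002,0.002],
    [0,0,0],
  ],
  turn=[
    [-0.068,0,0],
    [-0.069,0,0],
    [-0.068,0,0],
    [-0.069,0,0],
    [-0.068,0,0],
    [-0.069,0,0],
    [-0.068,0,0],
    [0,0,0],
  ],
)

```text
time: 35.08
ee_pos: [545.4, 309.4, 96.3]
eef_rot: [-176.9, 89.7, -166.2]
contact_force: [-0.3, -0.5, -0.1]
grip_width: -0.003
```

Request:
arm_command(
  gripper=[0,0,0,0,0,0,0],
  xyz=[
    [0,0,0],
    [0,0,0],
    [0.027,0,0],
    [0.027,0,0],
    [0.027,0,0],
    [0,0,0],
    [0,0,0],
  ],
  turn=[
    [0,0,0],
    [0,0,0],
    [0,0,0],
    [0,0,0],
    [0,0,0],
    [0,0,0],
    [0,0,0],
  ],
)

```text
time: 35.67
ee_pos: [544.7, 308.9, 16.2]
eef_rot: [-170.9, 89.6, -160.4]
contact_force: [0.6, 1.6, 1.0]
grip_width: -0.003
```

Request:
arm_command(
  gripper=[0,0,0,0,0],
  xyz=[
    [0,-0.003,0],
    [0,-0.003,0],
    [0,-0.003,0],
    [0,-0.002,0],
    [0,0,0],
  ],
  turn=[
    [0,0,0],
    [0,0,0],
    [0,0,0],
    [0,0,0],
    [0,0,0],
  ],
)

```text
time: 36.08
ee_pos: [548.5, 298.3, 17.9]
eef_rot: [-175.4, 89.9, -164.9]
contact_force: [-0.2, -0.9, 0.5]
grip_width: -0.003
```

Request:
arm_command(
  gripper=[0,0,0,0],
  xyz=[
    [0,-0.001,0],
    [0,-0.001,0],
    [0,0,0],
    [0,0,0],
  ],
  turn=[
    [0,0,0],
    [0,0,0],
    [0,0,0],
    [0,0,0],
  ],
)

```text
time: 36.42
ee_pos: [548.1, 297.3, 17.3]
eef_rot: [171.6, 89.8, -177.9]
contact_force: [0.9, 2.7, 2.3]
grip_width: 0.002
```

Request:
arm_command(
  gripper=[0,0,0,0],
  xyz=[
    [0,-0.001,0],
    [0,-0.001,0],
    [0,0,0],
    [0,0,0],
  ],
  turn=[
    [0,0,0],
    [0,0,0],
    [0,0,0],
    [0,0,0],
  ],
)

```text
time: 36.75
ee_pos: [548.3, 297.1, 17.5]
eef_rot: [126.9, 89.8, 137.5]
contact_force: [1.8, 9.5, -0.5]
grip_width: -0.003
```

Request:
arm_command(
  gripper=[0,0,0,0,0,0,0,0],
  xyz=[
    [0,0.008,0],
    [0,0.006,0],
    [-0.035,0,0],
    [-0.04,0,0],
    [-0.04,0,0],
    [-0.02,0,0],
    [0,-0.03,-0.01],
    [0,-0.035,-0.01],
  ],
  turn=[
    [0,0,0],
    [0,0,0],
    [0,0,0],
    [0,0,0],
    [0,0,0],
    [0,0,0],
    [0,0,0],
    [0,0,0],
  ],
)

```text
time: 37.42
ee_pos: [537.6, 243.8, 153.6]
eef_rot: [155.2, 89.9, 166.0]
contact_force: [0.9, -1.4, -0.3]
grip_width: -0.001
```

Request:
arm_command(
  gripper=[0,0,0,0,0,0,0,0],
  xyz=[
    [0,-0.035,-0.005],
    [0,-0.035,-0.005],
    [0,-0.035,-0.005],
    [0,-0.035,-0.005],
    [0,-0.035,-0.005],
    [0,-0.035,-0.005],
    [0,-0.02,0],
    [0,0,0],
  ],
  turn=[
    [0,0,0],
    [0,0,0],
    [0,0,0],
    [0,0,0],
    [0,0,0],
    [0,0,0],
    [0,0,0],
    [0,0,0],
  ],
)

```text
time: 38.08
ee_pos: [551.2, 2.9, 151.4]
eef_rot: [-156.1, 89.6, -146.0]
contact_force: [-0.6, -0.9, -0.1]
grip_width: -0.001
```

```bash
python3 - <<'E'
from plan import *
import cv2
def box(c,q,o,sc):
    return [tuple(int(v) for v in ((proj(c,[*dr(x,y),54 if o else 42])[0])).round()) for x,y in q]
c=manip.capture("top");p=c["pixels"][:,:,::-1].copy()
x,y=100,155
im=cv2.resize(p[y:y+80,x:x+107],(800,598),interpolation=cv2.INTER_CUBIC)
cv2.imwrite("pics/f1.png",im)
for n,X,Y,h,w,z in[("L",63,-66,42,26,54),("S",78,-17,27,23,42)]:
    print(n,[((proj(c,[*dr(X+a*h,Y+b*w),z])[0]+.5-[x,y])*7.477).round().tolist() for a,b in((1,1),(1,-1),(-1,-1),(-1,1))])
for q in [(105,-92,56),(105,92,56),(-105,-92,56),(-105,92,6)]: print(q,((proj(c,[*dr(*q[:2]),q[2]])[0]+.5-[x,y])*7.477).round())
c=manip.capture("side");p=c["pixels"][:,:,::-1]
cv2.imwrite("pics/f2.png",cv2.resize(p[80:380,150:550],(800,600),interpolation=cv2.INTER_CUBIC))
E
```

```text
L [[464.0, 130.0], [625.0, 105.0], [662.0, 364.0], [501.0, 389.0]]
S [[335.0, 158.0], [475.0, 136.0], [498.0, 300.0], [357.0, 322.0]]
(105, -92, 56) [624. 104.]
(105, 92, 56) [ 54. 194.]
(-105, -92, 56) [718. 758.]
(-105, 92, 6) [200. 836.]
```

View pics/f1.png

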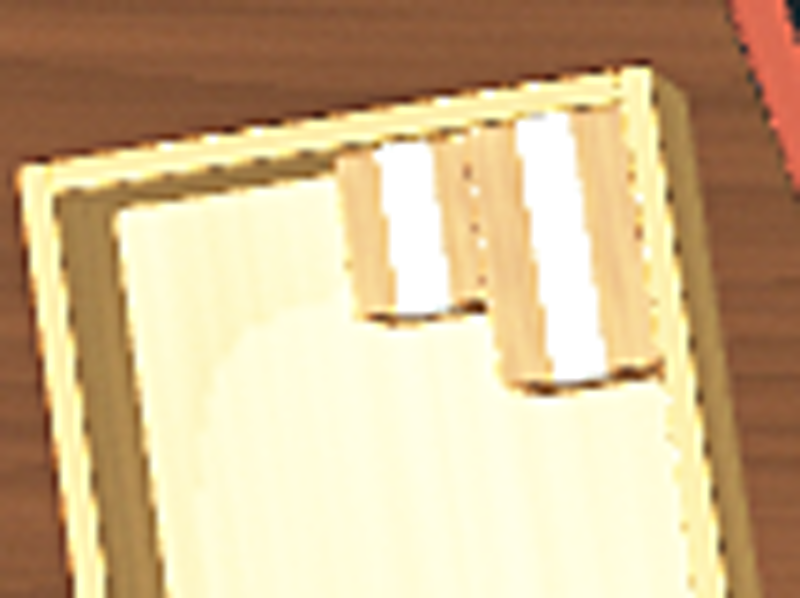

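View pics/f2.png

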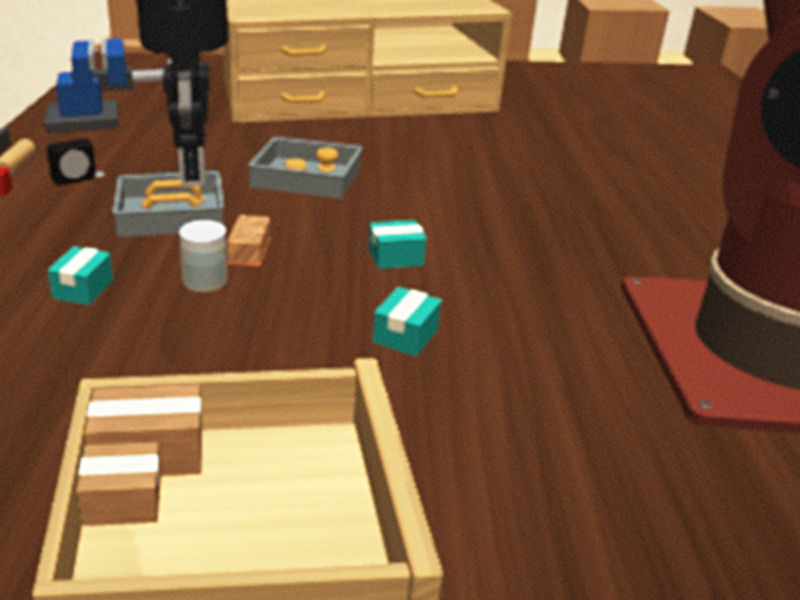

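The cartons look right: packed, square and flat. I still need a closer look at the trays to see that the knob and pull stand on the floors.

```bash
python3 - <<'E'
from plan import *
import cv2
c=manip.capture("side");p=c["pixels"][:,:,::-1]
a=cv2.resize(p[140:200,200:340],(800,343),interpolation=cv2.INTER_CUBIC)
t=manip.capture("top")["pixels"][:,:,::-1]
b=cv2.resize(t[120:265,320:460],(257,257),interpolation=cv2.INTER_CUBIC)
b=cv2.copyMakeBorder(b,0,0,0,543,cv2.BORDER_CONSTANT)
cv2.imwrite("pics/f3.png",cv2.vconcat([a,b]))
for z in(4,26,34): print("knob axis",z,((proj(c,[487.3,-355.6,z])[0]-[200,140])*5.714).round())
E
```

```text
knob axis 4 [555. 168.]
knob axis 26 [556. 126.]
knob axis 34 [556. 111.]
```

View pics/f3.png

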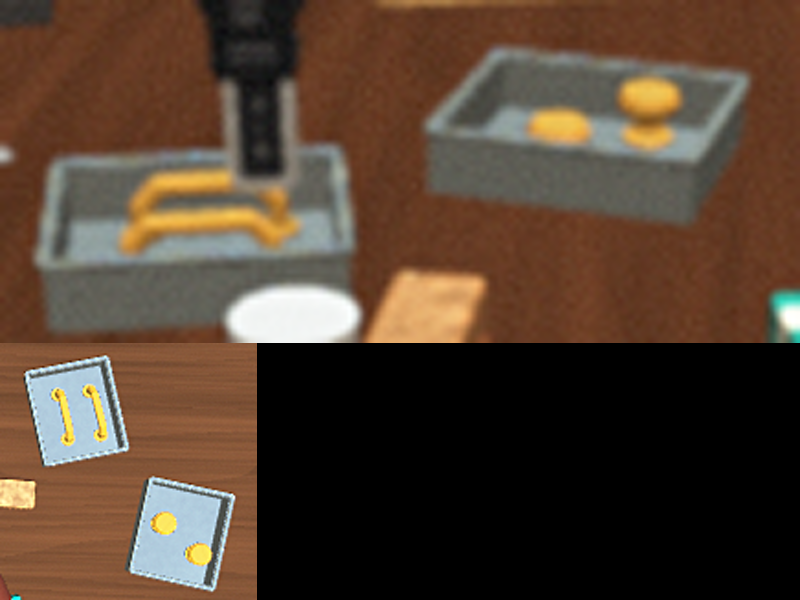

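Both pulls and both knobs stand on the floors of their trays, and the jar is upright. I hand in.

```bash
python3 -c "
from plant import manip
print(manip.finish_job())"
```

```text
the job is handed in; nothing more can be done
None
```

All four things are put away and let go, and I handed the job in at about 38 s of the 125 s allowed. `finish_job()` gives no verdict, so these are my own last checks from the camera images.

- **Pull and knob:** both stand on the floors of their trays beside the ones already there. The knob's head shows at the height expected for standing upright.
- **Large carton:** it is flat and square in the drawer's back right corner, within about 2 mm of its predicted place. The push against the right wall reached about 15 N. I took it to the back wall while still gripped and did not push it again there. It looked seated in the pictures, but no force reading confirmed contact with that wall.
- **Small carton:** it is flat and square against the back wall (about 7 N) and against the large carton's left side (about 10 N), also within about 2 mm of its predicted place.
- **Jar:** it stood upright where it was. The turquoise boxes and the speckled block were left alone.

The one thing that disagreed was height. When I set down the large carton, the tool went about 3 mm lower than I had worked out before the carton touched the drawer floor. I lowered it by force reading instead, and the carton ended flat on the floor.

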